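# Load the die press and wind its bed up to the roller

## Robot

A 6-joint arm with a two-finger parallel gripper is mounted at the origin on the work surface. World frame = base frame: x ahead of the robot, y to its left, z up, the work surface at z = 0. Lengths are in m, angles in rad, forces in N, time in s.
With the tool pointing down it reaches from about 0.35 to 0.925 m from the base axis. Payload 6.4 kg.
Tool frame: the origin (TCP) lies at the very end of the fingers, on their centre line; the grasp point (between the pads) lies 19 mm behind it; z points along the fingers, x is the direction in which the jaws open and shut, and the axes are right-handed (so a half turn about z gives the same grasp; the last joint's range is limited). The gripper opens to 94 mm and grips with 3 to 60 N. Pads are 16 mm wide; open, the fingers measure 119 mm over their backs; the gripper's body (75 mm by 177 mm) begins 78 mm behind the grasp point.
Start: joints at [1.043, 0.245, 1.558, -0, 1.339, -0.174], TCP at [0.225, 0.61, 0.205] pointing down, gripper open.
Joint ranges: [-3.13, 3.13], [-1.02, 2.26], [0.13, 2.54], [-0.95, 4.09], [0.21, 2.88], [-2.74, 2.74]. Speed limits (rad/s): [2.57, 2.57, 3.14, 3.14, 3.14, 3.14].

## Interface

Orientations are given as a rotation vector (axis times angle).
In Python, from plant import manip, capture, camera_params, job gives the robot as it stands.
- The arm moves only by the tool carry_out, never from a script. Its argument "steps" is a list of rows, each a list of 7 numbers: the finger opening in cm, from 0 to 9.4, then the shift along the tool's x, y, z in cm, then the turn, a rotation vector about the tool's x, y, z in degrees. In form: [[jaw, dx, dy, dz, ax, ay, az], ...]. A call has exactly 10 rows; each row is the pose to reach, as a shift and turn from the pose commanded when the call began, along the tool's axes at that moment; what a row does not reach only later rows make up. A row lasts 1/10 s, in which the tool goes at most 50 mm and 8.59 degrees, less where a joint would pass 70% of its speed; a pose out of reach is approached as far as the arm can. A call with a gripper value outside its range is refused whole. The fingers move at their own pace and stop on an object; the grip force is fixed at half the most. Time passes only in rows, so rows that repeat a pose let the fingers close, or fill a call up. It gives the time, the measured TCP pose, the force and the opening at its end, in the units of the state.
- manip.read_state(): the state, without advancing time (a new reading comes with each control period).
- capture(name): name is "side" or "top"; returns (picture, depth): 384x512x3 uint8, red, green, blue; 384x512 float32, m along the optical axis (not along the pixel's ray), 0 where there is no reading.
- camera_params(name): a dict with "camera_matrix" (3x3 intrinsics, pixels), "R" (3x3) and "t" (3): a world point X has camera coordinates R X + t. Camera axes: x right, y down, z forward; pixel columns grow to the right and rows downward; lengths in m; the calibration is good to about 2 mm. A picture is of the moment at which its call begins. camera_params takes no time and is no camera call.
- job.sign_off(): hands the job in, once; it reports no verdict.
The state is a dict: "time_s": time; "q": joint angles; "qd": joint speeds; "joint_torque": joint torques, N m; "eef_pos": TCP position; "eef_rot": TCP orientation; "wrist_force": force on the tool from outside, world axes, zero at the start; "wrist_torque": the same for the moment, N m; "grip_width": opening from 0.0 (shut) to 1.0 (fully open).
Only numpy, scipy, OpenCV 4.12 (cv2) and the standard library are available. Lean on these libraries where they do the work, as an engineer would, in place of code of your own. Each camera call takes 0.05 s, during which the arm holds its last target.

## Task

Set up the die press: clear the wooden offcut off its bed into the grey tray and seat every cutting die that is on the table fully down in the pocket of its own shape, coloured side up. Then turn the handwheel clockwise until the bed's red pointer stands level with the green line on the rail, and only after that throw the red pressure lever all the way over towards the roller. Leave the other things on the table where they are.

Things in the scene. Friction and masses are not known exactly. Their poses are not given: they have to be found in the camera images.
- disc: round die, 50 mm diameter, red top, plywood below, 28 mm high, about 60 g, flat-sided; origin at the centre of its underside, z up out of its coloured top. Absent (None) in some runs.
- square: square die, 44 x 44 mm, blue top, plywood below, 28 mm high, about 60 g, flat-sided; origin at the centre of its underside, z up out of its coloured top. Absent (None) in some runs.
- cross: plus-shaped die, two crossing arms each 60 mm long and 20 mm wide along its own x and y, green top, plywood below, 28 mm high, about 60 g, flat-sided; origin at the centre of its underside, z up out of its coloured top. Absent (None) in some runs.
- oblong: rectangular die, 64 mm along its own x, 30 mm along its own y, yellow top, plywood below, 28 mm high, about 60 g, flat-sided; origin at the centre of its underside, z up out of its coloured top. Absent (None) in some runs.
- bar: long slim die, 20 mm along its own x, 84 mm along its own y, orange top, plywood below, 28 mm high, about 60 g, flat-sided; origin at the centre of its underside, z up out of its coloured top. Absent (None) in some runs.
- pocket_disc (a point): centre of the FLOOR of the disc pocket in the sliding press bed: the die's outline plus about 2 mm all round, 10 mm deep. z up, x along the bed's travel (to the roller, away from the robot). A seated disc die has its origin here, axes parallel (symmetry aside), and stands 18 mm proud. Bed plate 210 x 170 mm, aluminium, top 44 mm above the table.
- pocket_square (a point): centre of the FLOOR of the square pocket in the sliding press bed: the die's outline plus about 2 mm all round, 10 mm deep. z up, x along the bed's travel (to the roller, away from the robot). A seated square die has its origin here, axes parallel (symmetry aside), and stands 18 mm proud. Bed plate 210 x 170 mm, aluminium, top 44 mm above the table.
- pocket_cross (a point): centre of the FLOOR of the cross pocket in the sliding press bed: the die's outline plus about 2 mm all round, 10 mm deep. z up, x along the bed's travel (to the roller, away from the robot). A seated cross die has its origin here, axes parallel (symmetry aside), and stands 18 mm proud. Bed plate 210 x 170 mm, aluminium, top 44 mm above the table.
- pocket_oblong (a point): centre of the FLOOR of the oblong pocket in the sliding press bed: the die's outline plus about 2 mm all round, 10 mm deep. z up, x along the bed's travel (to the roller, away from the robot). A seated oblong die has its origin here, axes parallel (symmetry aside), and stands 18 mm proud. Bed plate 210 x 170 mm, aluminium, top 44 mm above the table.
- pocket_bar (a point): centre of the FLOOR of the bar pocket in the sliding press bed: the die's outline plus about 2 mm all round, 10 mm deep. z up, x along the bed's travel (to the roller, away from the robot). A seated bar die has its origin here, axes parallel (symmetry aside), and stands 18 mm proud. Bed plate 210 x 170 mm, aluminium, top 44 mm above the table.
- offcut: leftover stick of dark wood, 24 x 110 x 20 mm (own x, y, z), lying across the bed at the start, over some pockets; origin at the centre of its underside
- tray: grey open tray for offcuts, fixed to the table, outside 100 x 160 mm (own x, y), 32 mm high, walls and floor 4-5 mm thick; origin at the centre of its underside on the table
- wheel (a joint): angle of the handwheel (rad): grows as it is turned CLOCKWISE seen from above and then drives the bed forward 14 mm per rad (gear; turning back returns the bed). Starts between 0.1 and 1.0; the pointer meets the mark at 7.0; stops at 8.3. Stays where it is left, takes 0.1 to 0.2 N m.
- wheel_hub (a point): centre of the black horizontal handwheel right of the press, at rim height, 102 mm above the table; turns with it. Rim: round, 16 mm thick, radius 62 mm to its centre line; three 10 mm spokes, one along this point's x (yellow), others 120 deg either way; hub 30 mm wide, 8 mm above the point; gearbox below it, 74 mm high. Pinch the rim from above, one finger inside between spokes.
- bed_pointer (a point): tip of the red pointer on the bed's left edge, 38 mm above the table; moves with the bed. The roller bridge stands beyond, up to 135 mm above the table.
- nip_mark (a point): green line on the press's left rail, 38 mm above the table; its x axis is the bed's direction of travel. The pointer starts 84 to 97 mm short of it.
- lever (a joint): pressure lever (rad): 0 leaning towards the robot (off), 1.0 thrown fully towards the roller (on, away from the robot); stays where it is left
- lever_tip (a point): end of the red-knobbed pressure lever, centre of its red ball, 26 mm across, 75 mm from its pivot, which lies 22 mm above the table, on a small grey block left of the press near the roller bridge; it swings in the plane of the bed's travel and can be pushed over with a finger
- tape: roll of tape, 80 mm across, 25 mm high; bystander
- eraser: white eraser 30 x 55 x 15 mm; bystander
- glue: white glue bottle 130 mm high; bystander
- tin: green tin 60 mm high, 70 mm across; bystander
- paintbrush: paintbrush lying flat; bystander
- mug: blue mug 85 mm high; bystander

How it is judged:
On the way, in this order (a step that is already met when the one before it is completed fails the run):
1. the offcut is in the tray and every die is seated in its own pocket, the bed not yet wound forward (horizontal distance between offcut and tray below 0.06 m and height (world z) of offcut below 0.022 m and distance between disc and pocket_disc below 0.006 m and angle between each of disc, square, cross, oblong, bar's own z axis and vertical below 0.08 rad and distance between square and pocket_square below 0.006 m and distance between cross and pocket_cross below 0.006 m and distance between oblong and pocket_oblong below 0.006 m and distance between bar and pocket_bar below 0.006 m and x of bed_pointer in the frame of nip_mark below -0.03 m), for 0.2 s.
2. the bed is wound forward so that the red pointer stands within 4 mm of the green line, the lever still off (x of bed_pointer in the frame of nip_mark between -0.004 and 0.004 m and value of joint lever below 0.4 rad), for 0.2 s.
3. the pressure lever is thrown over (value of joint lever above 0.85 rad), for 0.2 s.
At the end, for the whole second after the job is handed in: Each die present rests level in its own pocket (origin within 6 mm of the pocket floor centre, tilt under 0.08 rad); offcut flat in the tray (within 60 mm of its centre); pointer within 4 mm of the green line; lever over (above 0.85); bystanders within 5 cm (horizontal distance between offcut and tray below 0.06 m and height (world z) of offcut below 0.022 m and distance between disc and pocket_disc below 0.006 m and angle between each of disc, square, cross, oblong, bar's own z axis and vertical below 0.08 rad and distance between square and pocket_square below 0.006 m and distance between cross and pocket_cross below 0.006 m and distance between oblong and pocket_oblong below 0.006 m and distance between bar and pocket_bar below 0.006 m and x of bed_pointer in the frame of nip_mark between -0.004 and 0.004 m and value of joint lever above 0.85 rad and linear speed of each of disc, square, cross, oblong, bar, offcut below 0.02 m/s); the robot touches nothing.
It fails at once if a bystander (tape, eraser, glue, tin, paintbrush, mug) is moved more than 5 cm (distance of any of tape, eraser, glue, tin, paintbrush, mug from where it was at the start of the episode above 0.05 m).
Of disc, square, cross, oblong, bar only 3 to 5 are there at a start; the rules pass over those that are not, and their reading is None.
At some moment in a run one of disc, square, cross, oblong, bar may be knocked a few centimetres aside while the robot is not near it.
Once in a run the grip may slacken for a moment while it holds something.
It also fails if it takes over 210 s, if anything falls off the work surface, if the arm or the gripper's body presses on something with over 40 N, if the wrist force passes 120 N, or if a joint passes its speed limit or range.

## Working session

There is one attempt and no reset: what is moved stays moved. The work goes in short steps, Python scripts to look and compute and a tool call to move; the robot and the scene stay as the last step left them, time stands still between calls to the robot, and variables do not carry over. Pictures are saved under pics/ and viewed, and the job is handed in when it is done.

Besides the shell and the picture viewer there is one more tool, called after "Request:" in YAML: its name, and indented under it one key for each argument. carry_out: Moves the arm, as the interface text tells. Its arguments: {"type":"object","properties":{"steps":{"type":"array","items":{"type":"array","items":{"type":"number"}}}},"required":["steps"]}

```bash
ls; mkdir -p pics
python3 - <<'E'
from plant import manip, capture, camera_params, job
import cv2,numpy as np
s=manip.read_state();print(s)
for n in("top","side"):
    p,d=capture(n);cv2.imwrite(f"pics/{n}0.png",p[:,:,::-1]);np.savez(f"{n}0.npz",p=p,d=d)
    print(n,camera_params(n))
E
```

```text
pics
{'time_s': 0.0, 'q': array([ 1.04287642e+00,  2.45805628e-01,  1.55899026e+00, -1.06877440e-05,
        1.33868889e+00, -1.74115871e-01]), 'qd': array([-5.40460274e-04,  5.05679664e-05,  5.05784318e-04, -4.03037300e-04,
        2.57326989e-03, -1.30876953e-03]), 'joint_torque': array([-5.84635891e-04, -4.15837276e+01, -3.14601660e+01,  6.84431917e-02,
        3.33167484e-02, -1.54693753e-04]), 'eef_pos': array([0.22490863, 0.60921793, 0.20436353]), 'eef_rot': array([ 2.57703952,  1.79538369, -0.00268856]), 'wrist_force': array([ 0.73304792, -0.94348748,  0.11267067]), 'wrist_torque': array([ 0.03755287,  0.00444342, -0.0184833 ]), 'grip_width': 1.0002059988834249}
top {'camera_matrix': array([[449.76351858,   0.        , 252.85261546],
       [  0.        , 449.76351858, 193.09841868],
       [  0.        ,   0.        ,   1.        ]]), 'R': array([[ 0.02037335, -0.99943443,  0.02675349],
       [-0.9814925 , -0.02508963, -0.18984991],
       [ 0.19041377, -0.02239047, -0.98144855]]), 't': array([-0.02007248,  0.4896716 ,  1.23095387])}
side {'camera_matrix': array([[408.78885948,   0.        , 256.20346404],
       [  0.        , 408.78885948, 193.97330192],
       [  0.        ,   0.        ,   1.        ]]), 'R': array([[ 0.9679693 , -0.25024601,  0.02030659],
       [-0.13823893, -0.59873656, -0.78892619],
       [ 0.20958393,  0.76084917, -0.61415235]]), 't': array([-0.45651583,  0.1418808 ,  1.422801  ])}
```

View pics/top0.png

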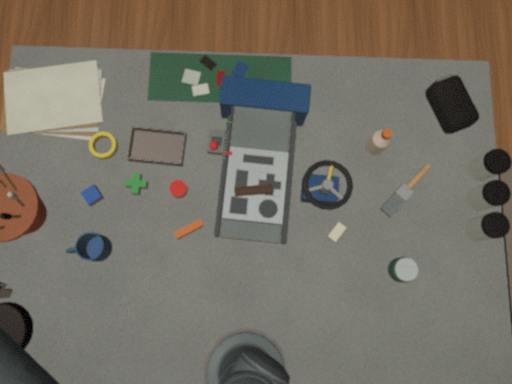

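View pics/side0.png

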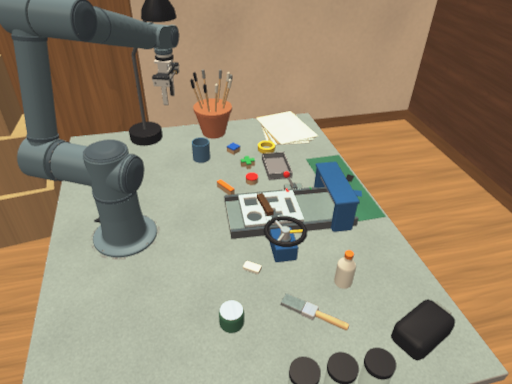

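```bash
cat > h.py <<'E'
import numpy as np,cv2
from plant import manip,capture,camera_params,job
from scipy.spatial.transform import Rotation as Ro
def ray(n,u,v,z):
    c=camera_params(n);K=c["camera_matrix"];R=c["R"];t=c["t"]
    d=R.T@np.linalg.inv(K)@np.array([u,v,1.]);o=-R.T@t
    return o+d*(z-o[2])/d[2]
def proj(n,X):
    c=camera_params(n);p=c["camera_matrix"]@(c["R"]@np.array(X,float)+c["t"]);return p[:2]/p[2]
def tri(a,b):
    A=[];B=[]
    for n,(u,v) in (("top",a),("side",b)):
        c=camera_params(n);d=c["R"].T@np.linalg.inv(c["camera_matrix"])@np.array([u,v,1.]);d/=np.linalg.norm(d)
        o=-c["R"].T@c["t"];P=np.eye(3)-np.outer(d,d);A.append(P);B.append(P@o)
    return np.linalg.solve(sum(A),sum(B))
def crop(p,x0,y0,x1,y1,s,name):
    cv2.imwrite("pics/"+name,cv2.resize(p[y0:y1,x0:x1,::-1],None,fx=s,fy=s,interpolation=cv2.INTER_CUBIC))
# hue ranges (opencv 0-180)
HUE={"red":[(0,6),(172,180)],"orange":[(7,18)],"green":[(45,75)],"blue":[(105,125)],"yellow":[(22,34)]}
def blobs(p,col,box=None,smin=120,vmin=60,amin=6):
    h=cv2.cvtColor(p,cv2.COLOR_RGB2HSV);m=np.zeros(p.shape[:2],np.uint8)
    for a,b in HUE[col]: m|=cv2.inRange(h,(a,smin,vmin),(b,255,255))
    if box is not None:
        k=np.zeros_like(m);x0,y0,x1,y1=box;k[y0:y1,x0:x1]=255;m&=k
    n,l,st,ce=cv2.connectedComponentsWithStats(m)
    out=[]
    for i in range(1,n):
        if st[i,4]>=amin: out.append((ce[i],st[i,4],np.argwhere(l==i)[:,::-1]))
    return out
E
python3 - <<'E'
from h import *
for n in("top","side"):
    z=np.load(n+"0.npz");p=z["p"]
    if n=="top": crop(p,200,70,360,250,4,"t_press.png"); crop(p,60,120,220,260,5,"t_left.png")
    else: crop(p,180,130,370,270,4,"s_press.png")
    for c in HUE:
        for ce,a,pts in blobs(p,c):
            if a<2000: print(n,c,np.round(ce,1),a,np.round(ray(n,*ce,0.028),3))
E
```

```text
top red [219.3  76.6] 75 [0.851 0.1   0.028]
top red [213.5 145.1] 59 [0.635 0.109 0.028]
top red [227.7 152.8] 20 [0.612 0.067 0.028]
top red [177.9 188.2] 233 [0.503 0.207 0.028]
top red [ 42.8 217.9] 8 [0.407 0.582 0.028]
top orange [216.   80.5] 6 [0.838 0.109 0.028]
top orange [386.4 133.5] 77 [ 0.685 -0.404  0.028]
top orange [188.1 228.7] 211 [0.387 0.172 0.028]
top blue [315.  179.6] 104 [ 0.538 -0.189  0.028]
top blue [335.  179.8] 20 [ 0.539 -0.248  0.028]
top blue [335.6 186.3] 7 [ 0.52  -0.249  0.028]
top blue [ 91.2 194.3] 205 [0.479 0.452 0.028]
top blue [323.2 196.1] 130 [ 0.49  -0.213  0.028]
top blue [ 95.9 252.7] 7 [0.313 0.425 0.028]
top yellow [102.5 144.5] 289 [0.627 0.433 0.028]
top yellow [330. 171.] 40 [ 0.565 -0.234  0.028]
side red [286. 174.] 37 [0.647 0.188 0.028]
side red [251.5 176.4] 81 [0.504 0.204 0.028]
side red [286.7 189.6] 7 [0.617 0.086 0.028]
side orange [113.7   5.5] 428 [-0.077  3.111  0.028]
side orange [ 8.4 86. ] 1801 [-0.625  1.364  0.028]
side orange [141.3  87. ] 172 [0.102 1.199 0.028]
side orange [212.5 115.5] 1152 [0.439 0.766 0.028]
side orange [ 14.4 170.4] 1400 [-0.428  0.459  0.028]
side orange [250.5 180.4] 13 [0.493 0.178 0.028]
side orange [225.1 185.7] 108 [0.387 0.165 0.028]
side orange [264.7 204.2] 144 [0.509 0.019 0.028]
side orange [348.8 254.4] 71 [ 0.707 -0.292  0.028]
side orange [331.5 321.7] 68 [ 0.552 -0.516  0.028]
side green [247.1 160. ] 50 [0.515 0.325 0.028]
side blue [233.  146.1] 52 [0.479 0.452 0.028]
side blue [318.1 178.5] 79 [0.764 0.129 0.028]
side blue [326.8 185.2] 16 [0.781 0.078 0.028]
side blue [343.3 215.1] 509 [ 0.771 -0.106  0.028]
side blue [274.7 232.9] 80 [ 0.501 -0.139  0.028]
side blue [291.7 235.3] 7 [ 0.554 -0.164  0.028]
side blue [292.3 239.8] 9 [ 0.549 -0.185  0.028]
side blue [283.9 252.2] 307 [ 0.504 -0.234  0.028]
side yellow [265.8 146.3] 166 [0.624 0.417 0.028]
side yellow [296.3 230.6] 44 [ 0.577 -0.145  0.028]
```

```bash
sleep 0
```

```text
(no output)
```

View pics/t_press.png

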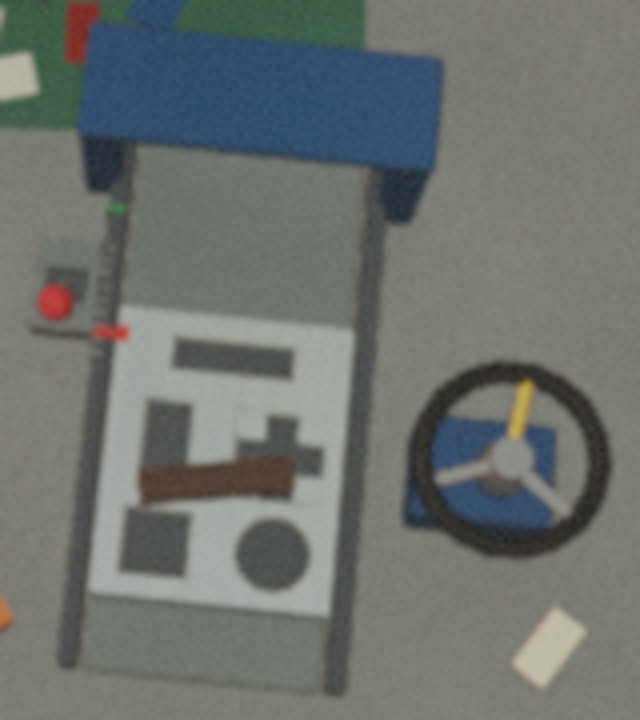

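View pics/t_left.png

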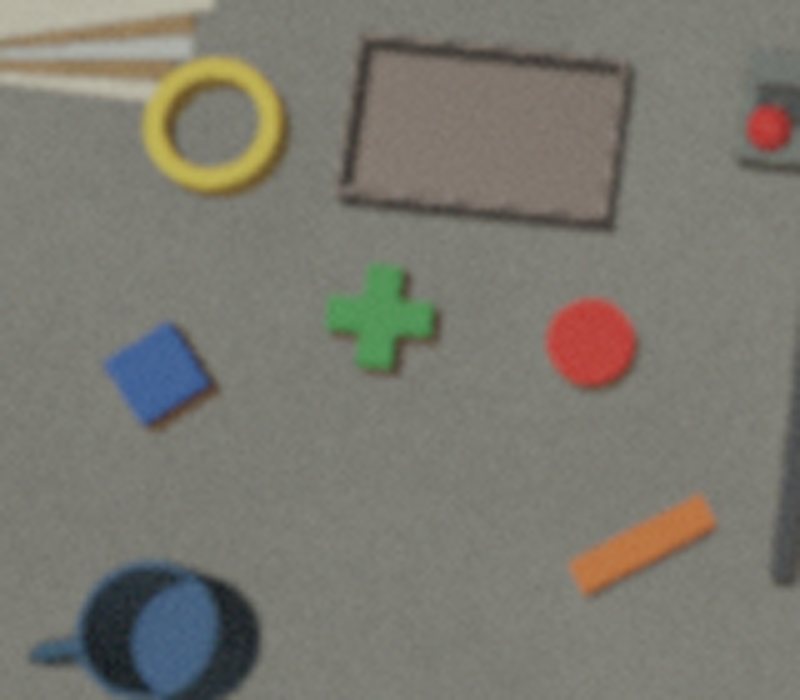

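View pics/s_press.png

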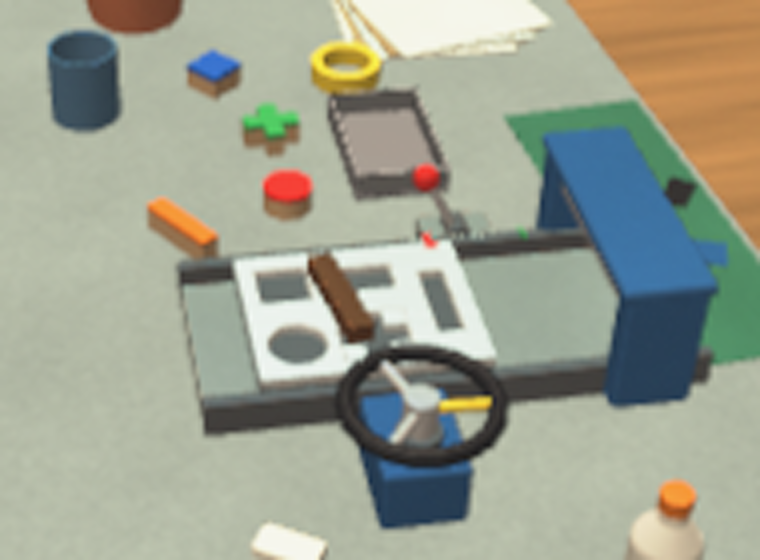

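```bash
cat >> h.py <<'E'
def wc(n,pts,z,s=1):
    return np.array([ray(n,(u+.5)/s-.5,(v+.5)/s-.5,z)[:2] for u,v in pts])
def rect(P):
    (c,(w,h),a)=cv2.minAreaRect((P*1000).astype(np.float32))
    b=cv2.boxPoints((c,(w,h),a));e=b[1]-b[0];f=b[2]-b[1]
    if np.linalg.norm(f)>np.linalg.norm(e): e,f=f,e
    return np.array(c),np.linalg.norm(e),np.linalg.norm(f),np.degrees(np.arctan2(e[1],e[0]))%180
def cent(P):
    m=cv2.moments((P*1000).astype(np.float32));return np.array([m['m10'],m['m01']])/m['m00'],abs(m['m00'])
S=4
def up(p): return cv2.resize(p,None,fx=S,fy=S,interpolation=cv2.INTER_CUBIC)
def conts(m,n,z,amin=150):
    o=[]
    for c in cv2.findContours(m,cv2.RETR_LIST,cv2.CHAIN_APPROX_NONE)[0]:
        if cv2.contourArea(c)>amin:
            P=wc(n,c[:,0],z,S); o.append(P)
    return o
BOX={"top":(200,150,300,250),"side":(180,130,290,260)}
def dies(p,n,z=0.028,cols=("red","orange","green","blue"),lim=None):
    u=up(cv2.GaussianBlur(p,(3,3),0));h=cv2.cvtColor(u,cv2.COLOR_RGB2HSV);res=[]
    for c in cols:
        m=np.zeros(h.shape[:2],np.uint8)
        for a,b in HUE[c]: m|=cv2.inRange(h,(a,110,60),(b,255,255))
        for P in conts(m,n,z):
            ce,A=cent(P)
            if 300<A<4500:
                r=rect(P); 
                if (lim is None or (lim[0]<ce[0]<lim[1] and lim[2]<ce[1]<lim[3])): res.append((c,np.round(ce,1),int(A),"rect",np.round(r[0],1),round(r[1],1),round(r[2],1),round(r[3],1)))
    return res
E
python3 - <<'E'
from h import *
for n in("top","side"):
    z=np.load(n+"0.npz");p=z["p"]
    print(n)
    for r in dies(p,n,lim=(300,720,60,520)): print(r)
    u=up(cv2.GaussianBlur(p,(3,3),0));h=cv2.cvtColor(u,cv2.COLOR_RGB2HSV)
    g=cv2.cvtColor(u,cv2.COLOR_RGB2GRAY)
    print(g[170*4:190*4:8, 225*4:290*4:20] if n=="top" else 0)
    np.save("x.npy",g)
    m=cv2.inRange(g,0,110)
    for P in conts(m,n,.044):
        ce,A=cent(P)
        if 400<A<6000 and 350<ce[0]<700 and -120<ce[1]<110: print("dark",np.round(ce,1),int(A),[np.round(x,1) for x in rect(P)])
    m=cv2.inRange(g,135,255)
    for P in conts(m,n,.044):
        ce,A=cent(P)
        if 6000<A<60000 and 350<ce[0]<700 and -120<ce[1]<110: print("bright",np.round(ce,1),int(A),[np.round(x,1) for x in rect(P)])
E
```

```text
topTraceback (most recent call last):
  File "<stdin>", line 5, in <module>
  File "h.py", line 53, in dies
    for P in conts(m,n,z):
             ~~~~~^^^^^^^
  File "h.py", line 45, in conts
    P=wc(n,c[:,0],z,S); o.append(P)
  File "h.py", line 31, in wc
    return np.array([ray(n,(u+.5)/s-.5,(v+.5)/s-.5,z)[:2] for u,v in pts])
                     ~~~^^^^^^^^^^^^^^^^^^^^^^^^^^^^^
  File "h.py", line 5, in ray
    c=camera_params(n);K=c["camera_matrix"];R=c["R"];t=c["t"]
ValueError: time passes only in moves, steps and waits
```

```bash
sed -i 's/^from scipy/_cp=camera_params\nimport functools\ncamera_params=functools.lru_cache(None)(_cp)\nfrom scipy/' h.py
cat > m0.py <<'E'
from h import *
for n in("top","side"):
    z=np.load(n+"0.npz");p=z["p"]
    print(n)
    for r in dies(p,n,lim=(300,720,60,520)): print(r)
    u=up(cv2.GaussianBlur(p,(3,3),0))
    g=cv2.cvtColor(u,cv2.COLOR_RGB2GRAY)
    if n=="top": print(g[170*4:190*4:16, 225*4:290*4:20])
    m=cv2.inRange(g,0,115)
    for P in conts(m,n,.044):
        ce,A=cent(P)
        if 400<A<6000 and 350<ce[0]<700 and -120<ce[1]<110: print("dark",np.round(ce,1),int(A),[np.round(x,1) for x in rect(P)])
    m=cv2.inRange(g,135,255)
    for P in conts(m,n,.044):
        ce,A=cent(P)
        if 6000<A<60000 and 350<ce[0]<700 and -120<ce[1]<110: print("bright",np.round(ce,1),int(A),[np.round(x,1) for x in rect(P)])
E
python3 m0.py
```

```text
top
('red', array([502.6, 206.9]), 1995, 'rect', array([502.5, 206.7]), np.float32(52.4), np.float32(48.6), np.float32(38.8))
('red', array([634.6, 109.6]), 515, 'rect', array([634.6, 109.7]), np.float32(26.5), np.float32(25.0), np.float32(164.2))
('orange', array([386.8, 171.7]), 1709, 'rect', array([386.7, 171.7]), np.float32(83.2), np.float32(22.1), np.float32(118.8))
('green', array([513.8, 329.1]), 861, 'rect', array([514.5, 327.8]), np.float32(41.7), np.float32(41.3), np.float32(131.4))
('blue', array([329.1, 430.7]), 1848, 'rect', array([328.9, 429.8]), np.float32(50.8), np.float32(49.6), np.float32(28.6))
('blue', array([478.7, 452.7]), 1618, 'rect', array([478.7, 452.7]), np.float32(41.7), np.float32(41.5), np.float32(35.2))
[[ 78 165 159 122 140 163 164 164 166 167 167 167 166]
 [ 80 165 152  82  80 164 164 164 162 120 152 166 165]
 [ 87 164 145  82  82 164 165 160 162  81 146 168 163]
 [ 98 165 134  84  82 166 166  97  84  80  96 123 154]
 [115 165 119  79  76 116  98  73  69  67  81 105 145]]
dark [376.4 -55.3] 1881 [array([379.7, -47.2]), np.float32(72.1), np.float32(43.
[... 995 characters left out ...]
32(45.7), np.float32(31.9), np.float32(160.6))
('green', array([515.2, 325.2]), 1854, 'rect', array([515.5, 325.3]), np.float32(50.6), np.float32(49.0), np.float32(41.1))
('blue', array([479.3, 452. ]), 1866, 'rect', array([479.2, 451.9]), np.float32(46.5), np.float32(46.1), np.float32(37.9))
dark [447.  -55.5] 867 [array([447.7, -56. ]), np.float32(40.7), np.float32(28.3), np.float32(166.8)]
dark [590.8 -25.8] 630 [array([590.9, -25.4]), np.float32(64.8), np.float32(11.4), np.float32(85.9)]
dark [454.3  27.2] 695 [array([454.5,  27.2]), np.float32(35.4), np.float32(22.5), np.float32(175.9)]
dark [391.5  72. ] 1955 [array([389.7,  79.9]), np.float32(62.4), np.float32(50.9), np.float32(88.3)]
```

```bash
cat > m1.py <<'E'
from h import *
for n in("top","side"):
    z=np.load(n+"0.npz");p=z["p"]
    u=up(cv2.GaussianBlur(p,(3,3),0));h=cv2.cvtColor(u,cv2.COLOR_RGB2HSV)
    m=cv2.inRange(h,(0,90,30),(20,255,140))
    for P in conts(m,n,.064):
        ce,A=cent(P)
        if 400<A<6000 and 350<ce[0]<700 and -120<ce[1]<110: print(n,"offcut",np.round(ce,1),int(A),[np.round(x,1) for x in rect(P)])
# tray corners from top crop (5x, origin 60,120)
c=[(365,42),(630,68),(612,228),(342,200)]
W=np.array([ray("top",60+a/5,120+b/5,.032)[:2] for a,b in c]);print(W.round(3),W.mean(0))
# pointer / mark
for n,t,b in (("ptr",(110,333),0),("mark",(117,209),0)):
    print(n,ray("top",200+t[0]/4,70+t[1]/4,.038))
s=manip.read_state();R=Ro.from_rotvec(s["eef_rot"]).as_matrix();print(R.round(3))
print(rect.__name__, tri((200+55/4,70+302/4),(180+426/4,130+178/4)))
print("hub",tri((200+512/4,70+458/4),(180+424/4,130+398/4)))
E
python3 m1.py
```

```text
top offcut [497.2 -11.4] 1509 [array([497. , -11.1]), np.float32(100.8), np.float32(19.1), np.float32(95.9)]
side offcut [496.3 -20.7] 2796 [array([496.8, -20.2]), np.float32(120.3), np.float32(27.5), np.float32(94.9)]
[[0.677 0.347]
 [0.666 0.191]
 [0.569 0.197]
 [0.581 0.353]] [0.6234186  0.27189321]
ptr [0.60790374 0.0670924  0.038     ]
mark [0.70271324 0.06488373 0.038     ]
[[ 0.346  0.938 -0.001]
 [ 0.938 -0.346 -0.001]
 [-0.002 -0.    -1.   ]]
rect [0.61634258 0.10423815 0.08758903]
hub [ 0.50996689 -0.21241868  0.10752282]
```

```bash
cat > go.py <<'E'
import sys
from h import *
# usage: go.py x y z(mm) yawdeg (jaw direction, mod 180 chosen nearest)
def go(x,y,z,yaw):
    s=manip.read_state();R=Ro.from_rotvec(s["eef_rot"]).as_matrix()
    y0=np.degrees(np.arctan2(R[1,0],R[0,0]))
    d=(y0-yaw+90)%180-90
    sh=R.T@(np.array([x,y,z])/1000-s["eef_pos"])*100
    print("t",round(s["time_s"],2),"pos",(s["eef_pos"]*1000).round(1),"yaw",round(y0,1),"tilt",R[:2,2].round(4),"q",s["q"].round(2),"grip",round(s["grip_width"]*9.4,2),"F",s["wrist_force"].round(1))
    print("shift cm",sh.round(2),"az",round(d,1),"(alt",round(d-180 if d>0 else d+180,1),")")
if __name__=="__main__": go(*map(float,sys.argv[1:5]))
E
python3 go.py 497 -11 160 5.5
```

```text
t 0.1 pos [224.9 609.3 204.5] yaw 69.7 tilt [-0.0009 -0.0015] q [ 1.04  0.25  1.56  0.    1.34 -0.17] grip 9.43 F [-0.7 -0.3  0.1]
shift cm [-48.75  47.01   4.51] az 64.2 (alt -115.8 )
```

Request:
carry_out:
  steps:
    - [9.4,-3,3,0,0,0,5]
    - [9.4,-6.5,6.3,0.5,0,0,11]
    - [9.4,-10,9.6,1,0,0,17]
    - [9.4,-13.5,13,1.5,0,0,23]
    - [9.4,-17,16.4,2,0,0,28]
    - [9.4,-20.4,19.7,2.3,0,0,33]
    - [9.4,-24,23,2.6,0,0,38]
    - [9.4,-27.4,26.4,3,0,0,43]
    - [9.4,-31,29.8,3,0,0,48]
    - [9.4,-34,32.8,3,0,0,53]

```text
time_s: 1.1
eef_pos: [0.4152, 0.175, 0.1751]
eef_rot: [3.109, 0.45, -0.001]
wrist_force: [1.4, -0.3, -0.2]
grip_width: 0.997
```

```bash
python3 go.py 497 -11 110 5.5
```

```text
t 1.1 pos [415.2 175.  175.1] yaw 16.5 tilt [-0.0003 -0.0002] q [ 0.15 -0.21  2.08 -0.    1.28 -0.14] grip 9.37 F [ 1.4 -0.3 -0.2]
shift cm [ 2.57 20.16  6.51] az 11.0 (alt -169.0 )
```

Request:
carry_out:
  steps:
    - [6,0.5,3.5,0.5,0,0,3]
    - [6,1,7.5,1.5,0,0,6]
    - [6,1.5,11.5,2.5,0,0,9]
    - [6,2,15.5,4,0,0,11]
    - [6,2.4,18.5,5,0,0,11]
    - [6,2.57,20.16,6,0,0,11]
    - [6,2.57,20.16,6.5,0,0,11]
    - [6,2.57,20.16,6.5,0,0,11]
    - [6,2.57,20.16,6.5,0,0,11]
    - [6,2.57,20.16,6.5,0,0,11]

```text
time_s: 2.1
eef_pos: [0.4977, -0.0076, 0.111]
eef_rot: [3.137, 0.159, 0.001]
wrist_force: [-0.7, -0.4, -0.3]
grip_width: 0.642
```

```bash
cat > look.py <<'E'
import sys
from h import *
# look.py tag [top x0 y0 x1 y1 s] 
tag=sys.argv[1]
for n in sys.argv[2].split(","):
    p,d=capture(n);np.savez(f"{n}_{tag}.npz",p=p,d=d)
    if len(sys.argv)>3:
        i=3+6*sys.argv[2].split(",").index(n) if False else 3+5*sys.argv[2].split(",").index(n)
        a=list(map(int,sys.argv[i:i+5])); crop(p,*a,f"{n}_{tag}.png")
E
python3 look.py a top,side 200 120 320 250 5 190 90 350 270 4; python3 go.py 497 -11 48 5.5
```

```text
t 2.2 pos [497.9  -7.8 111. ] yaw 5.8 tilt [ 0.001  -0.0002] q [-0.24 -0.    2.01  0.    1.13 -0.35] grip 5.99 F [-1.3 -0.4  0.6]
shift cm [-0.12  0.31  6.3 ] az 0.3 (alt -179.7 )
```

View pics/side_a.png

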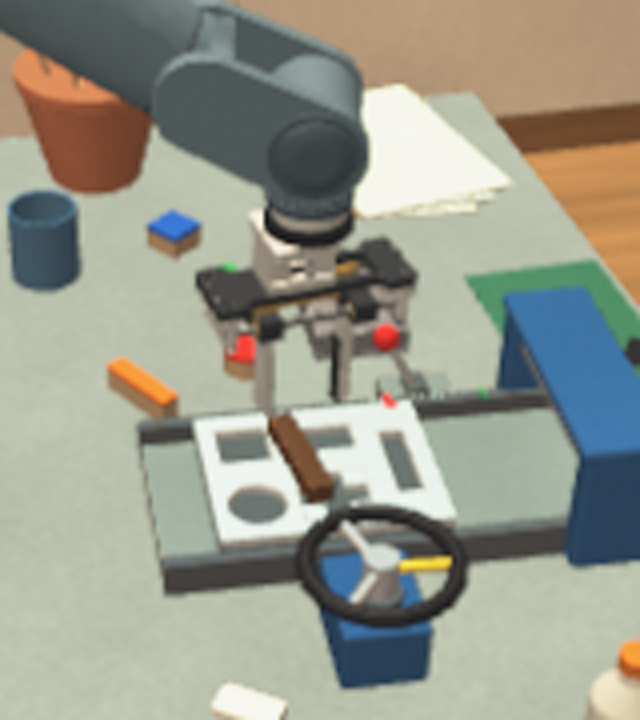

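View pics/top_a.png

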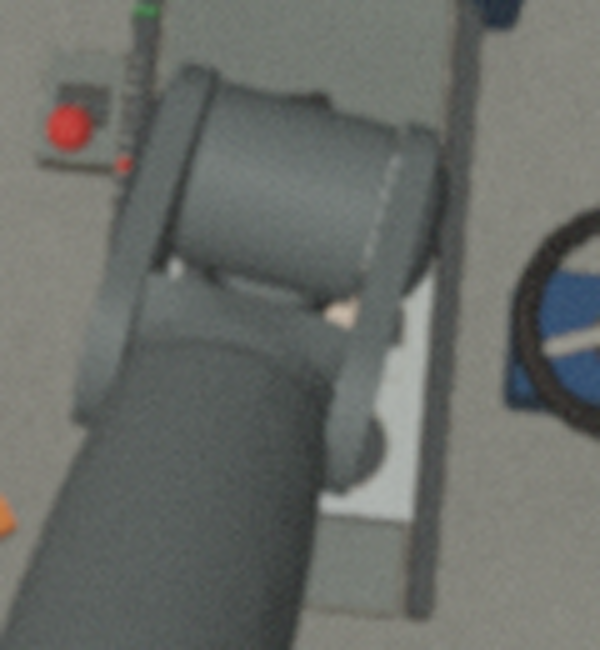

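Run:
```python
from h import *
s=manip.read_state();R=Ro.from_rotvec(s["eef_rot"]).as_matrix();c=s["eef_pos"]
for o in(-.030,-.0425,.030,.0425):print(proj("side",c+R[:,0]*o))
```

```text
[256.62099665 192.87539759]
[253.2965325  193.57768606]
[272.35297243 189.55203939]
[275.58427431 188.86943132]
```

Request:
carry_out:
  steps:
    - [6,-0.05,0.15,1,0,0,0]
    - [6,-0.1,0.3,2.5,0,0,0]
    - [6,-0.1,0.3,4,0,0,0]
    - [6,-0.1,0.3,5.2,0,0,0]
    - [6,-0.1,0.3,6,0,0,0]
    - [6,-0.1,0.3,6.3,0,0,0]
    - [1.5,-0.1,0.3,6.3,0,0,0]
    - [1.5,-0.1,0.3,6.3,0,0,0]
    - [1.5,-0.1,0.3,6.3,0,0,0]
    - [1.5,-0.1,0.3,6.3,0,0,0]

```text
time_s: 3.2
eef_pos: [0.4974, -0.0117, 0.048]
eef_rot: [3.137, 0.157, 0.002]
wrist_force: [0.5, 0.7, -0.3]
grip_width: 0.33
```

Tips line up with calibration within ~1 px. Let the fingers finish closing.

Request:
carry_out:
  steps:
    - [1.5,0,0,0,0,0,0]
    - [1.5,0,0,0,0,0,0]
    - [1.5,0,0,0,0,0,0]
    - [1.5,0,0,-1,0,0,0]
    - [1.5,0,0,-2.5,0,0,0]
    - [1.5,0,0,-4,0,0,0]
    - [1.5,0,0,-5.5,0,0,0]
    - [1.5,0,0,-7,0,0,0]
    - [1.5,0,0,-8,0,0,0]
    - [1.5,0,0,-8,0,0,0]

```text
time_s: 4.2
eef_pos: [0.4981, -0.0118, 0.1292]
eef_rot: [3.137, 0.157, 0.005]
wrist_force: [0.2, 0.5, -0.4]
grip_width: 0.255
```

```bash
python3 go.py 623 272 128 -4.5
```

```text
t 4.2 pos [498.1 -11.8 129.2] yaw 5.7 tilt [ 0.0031 -0.0008] q [-0.25 -0.03  2.   -0.    1.16 -0.35] grip 2.4 F [ 0.2  0.5 -0.4]
shift cm [ 15.27 -26.99   0.14] az 10.2 (alt -169.8 )
```

Request:
carry_out:
  steps:
    - [1.5,1,-2,-0.5,0,0,1]
    - [1.5,3,-5.3,-0.5,0,0,2]
    - [1.5,5,-8.8,-0.5,0,0,3.5]
    - [1.5,7,-12.3,-0.5,0,0,5]
    - [1.5,9,-15.8,0,0,0,6.5]
    - [1.5,11,-19.3,0,0,0,8]
    - [1.5,13,-22.8,0,0,0,9.5]
    - [1.5,14.5,-25.5,0,0,0,10]
    - [1.5,15.27,-27,0,0,0,10]
    - [1.5,15.27,-27,0,0,0,10]

```text
time_s: 5.2
eef_pos: [0.6217, 0.2739, 0.1261]
eef_rot: [3.139, -0.113, -0.002]
wrist_force: [0.2, -0.1, -0.0]
grip_width: 0.252
```

```bash
python3 go.py 623 272 12 -4.5; python3 look.py b side 200 90 330 230 5
```

```text
t 5.2 pos [621.7 273.9 126.1] yaw -4.1 tilt [-0.0015 -0.0002] q [0.25 0.39 1.53 0.   1.22 0.32] grip 2.37 F [ 0.2 -0.1 -0. ]
shift cm [ 0.17  0.18 11.41] az 0.4 (alt -179.6 )
```

View pics/side_b.png

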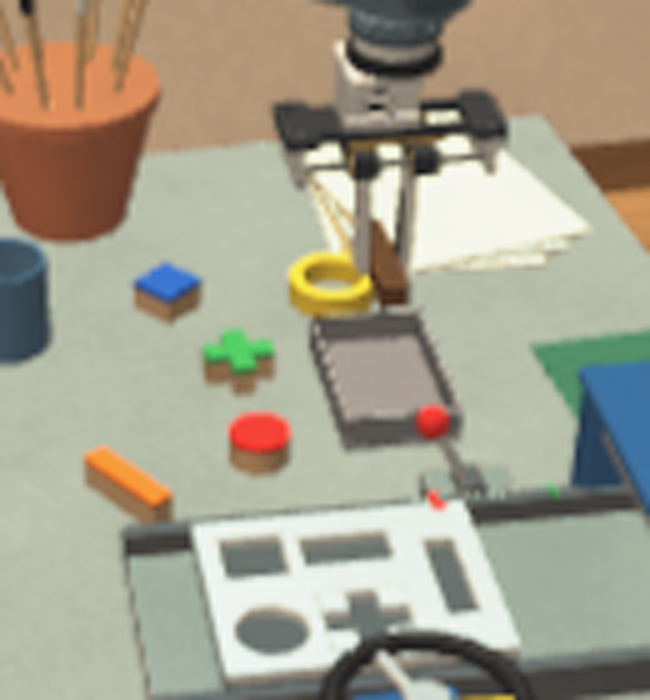

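Request:
carry_out:
  steps:
    - [1.5,0.1,0.1,2,0,0,0]
    - [1.5,0.15,0.15,5,0,0,0]
    - [1.5,0.15,0.15,8,0,0,0]
    - [1.5,0.15,0.15,10,0,0,0]
    - [1.5,0.15,0.15,11,0,0,0]
    - [1.5,0.15,0.15,11.5,0,0,0]
    - [1.5,0.15,0.15,11.5,0,0,0]
    - [4.2,0.15,0.15,11.5,0,0,0]
    - [4.2,0.15,0.15,11.5,0,0,0]
    - [4.2,0.15,0.15,11.5,0,0,0]

```text
time_s: 6.25
eef_pos: [0.6242, 0.2709, 0.0137]
eef_rot: [-3.139, 0.117, -0.003]
wrist_force: [1.0, -1.0, 0.3]
grip_width: 0.437
```

Request:
carry_out:
  steps:
    - [4.2,0,0,0,0,0,0]
    - [4.2,0,0,0,0,0,0]
    - [4.2,0,0,-1,0,0,0]
    - [4.2,0,0,-3,0,0,0]
    - [4.2,0,0,-6,0,0,0]
    - [4.2,0,0,-9,0,0,0]
    - [6,0,0,-12,0,0,0]
    - [8,0,0,-15,0,0,0]
    - [8,-3,0,-15,0,0,0]
    - [8,-7,0,-15,0,0,0]

```text
time_s: 7.25
eef_pos: [0.5549, 0.2759, 0.165]
eef_rot: [-3.138, 0.119, -0.007]
wrist_force: [-0.9, -0.4, 0.0]
grip_width: 0.748
```

```bash
python3 look.py c top,side 60 110 310 250 3 200 90 330 230 5; sed -i 's/^for n in("top","side"):/import sys\nT=sys.argv[1]\nfor n in("top","side"):/; s/n+"0.npz"/f"{n}_{T}.npz"/' m0.py; python3 m0.py c
```

```text
top
('red', array([502.6, 206.9]), 1993, 'rect', array([502.7, 206.8]), np.float32(51.9), np.float32(48.7), np.float32(39.8))
('red', array([634.7, 109.6]), 506, 'rect', array([634.4, 109.7]), np.float32(26.0), np.float32(24.9), np.float32(1.7))
('orange', array([386.7, 171.8]), 1694, 'rect', array([386.7, 171.7]), np.float32(83.3), np.float32(22.0), np.float32(119.4))
('orange', array([619.1, 251.9]), 849, 'rect', array([618.7, 250.8]), np.float32(64.1), np.float32(16.9), np.float32(85.0))
('blue', array([325.7, 437.7]), 1095, 'rect', array([326.9, 438.5]), np.float32(57.1), np.float32(24.8), np.float32(5.1))
('blue', array([478.8, 455.5]), 1402, 'rect', array([478.8, 452.7]), np.float32(41.8), np.float32(41.4), np.float32(126.3))
[[ 83 174 168 130 149 172 173 172 174 175 176 177 175]
 [ 84 174 162  90  87 172 174 173 173 127 161 175 174]
 [ 94 173 152  89  90 173 174 168 172  87 153 177 172]
 [104 173 143  90  89 174 175 103  90  88 103 131 164]
 [122 174 129  91  95 174 176 107  92  88  89 113 154]]
dark [448.  -51.9] 1838 [array([448.1, -51.7]), np.float32(48.7), np.float32(48.2)
[... 1117 characters left out ...]
32(103.6), np.float32(22.0), np.float32(85.0))
('green', array([515.2, 325.2]), 1865, 'rect', array([515.3, 325.6]), np.float32(51.0), np.float32(49.5), np.float32(43.2))
('blue', array([479.3, 452. ]), 1864, 'rect', array([479.2, 451.9]), np.float32(46.5), np.float32(46.1), np.float32(37.9))
dark [447.  -55.8] 773 [array([447.3, -55.9]), np.float32(39.8), np.float32(25.6), np.float32(166.8)]
dark [590.8 -26.2] 562 [array([590.8, -25.8]), np.float32(63.0), np.float32(10.7), np.float32(86.0)]
dark [453.7  26.8] 611 [array([454.3,  26.1]), np.float32(35.0), np.float32(20.9), np.float32(170.0)]
dark [391.6  71.6] 1887 [array([389.7,  79.9]), np.float32(62.0), np.float32(50.9), np.float32(88.3)]
```

View pics/top_c.png

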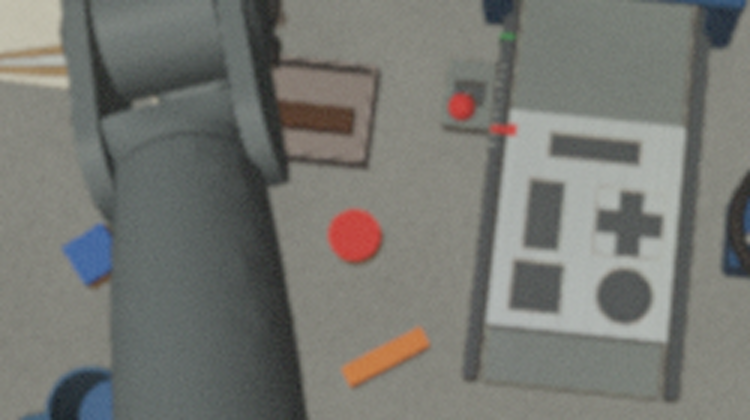

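View pics/side_c.png

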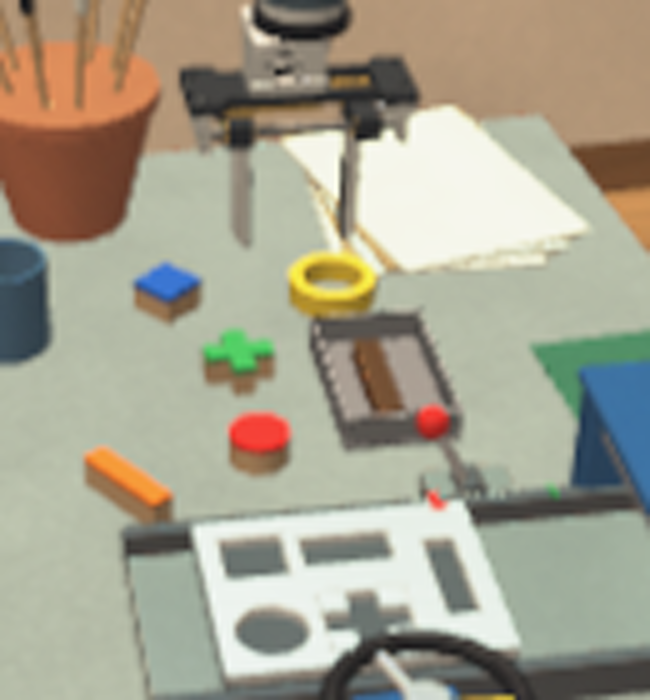

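```bash
python3 go.py 502.6 206.9 60 -4.5
```

```text
t 7.35 pos [549.2 276.3 161.9] yaw -4.2 tilt [-0.0037 -0.0007] q [0.28 0.21 1.68 0.   1.25 0.35] grip 7.79 F [ 1.   0.3 -0.1]
shift cm [-4.1   7.25 10.21] az 0.3 (alt -179.7 )
```

Request:
carry_out:
  steps:
    - [8,-1,2,2,0,0,0]
    - [8,-2.5,4.5,5,0,0,0]
    - [8,-3.6,6.5,8,0,0,0]
    - [8,-4.1,7.25,10,0,0,0]
    - [8,-4.1,7.25,10.2,0,0,0]
    - [8,-4.1,7.25,10.2,0,0,0]
    - [8,-4.1,7.25,10.2,0,0,0]
    - [8,-4.1,7.25,10.2,0,0,0]
    - [8,-4.1,7.25,10.2,0,0,0]
    - [8,-4.1,7.25,10.2,0,0,0]

```text
time_s: 8.35
eef_pos: [0.5078, 0.2069, 0.0611]
eef_rot: [-3.139, 0.117, -0.002]
wrist_force: [0.1, -0.5, -0.5]
grip_width: 0.849
```

```bash
python3 go.py 502.6 206.9 13 -4.5
```

```text
t 8.35 pos [507.8 206.9  61.1] yaw -4.3 tilt [0.0011 0.0002] q [ 0.18  0.19  1.91 -0.    1.04  0.25] grip 7.98 F [ 0.1 -0.5 -0.5]
shift cm [-0.53  0.04  4.81] az 0.2 (alt -179.8 )
```

Request:
carry_out:
  steps:
    - [8,-0.5,0,0,0,0,0]
    - [8,-0.53,0,0,0,0,0]
    - [8,-0.53,0,1.5,0,0,0]
    - [8,-0.53,0,3,0,0,0]
    - [8,-0.53,0,4.2,0,0,0]
    - [8,-0.53,0,4.8,0,0,0]
    - [8,-0.53,0,4.8,0,0,0]
    - [8,-0.53,0,4.8,0,0,0]
    - [8,-0.53,0,4.8,0,0,0]
    - [8,-0.53,0,4.8,0,0,0]

```text
time_s: 9.35
eef_pos: [0.5026, 0.2072, 0.0131]
eef_rot: [-3.139, 0.117, -0.002]
wrist_force: [0.5, 0.5, -0.2]
grip_width: 0.849
```

```bash
cat > d.py <<'E'
import sys
from h import *
# d.py cols planez : detect dies in side view (fresh), saved to tag
tag=sys.argv[1];cols=sys.argv[2].split(",");z=float(sys.argv[3])/1000;n=sys.argv[4] if len(sys.argv)>4 else "side"
p,d=capture(n);np.savez(f"{n}_{tag}.npz",p=p,d=d)
for r in dies(p,n,z,cols,lim=(250,750,-150,550)): print(*r)
s=manip.read_state();print(s["time_s"],(s["eef_pos"]*1000).round(1),s["grip_width"]*94)
E
python3 d.py d red 28
```

```text
red [504.  205.2] 2346 rect [503.8 204.9] 58.1 49.1 76.7
red [646.8 189. ] 1107 rect [646.9 189.3] 47.5 30.0 72.6
9.4 [502.5 207.2  13. ] 80.20081585535003
```

Request:
carry_out:
  steps:
    - [4.2,0,0,0,0,0,0]
    - [4.2,0,0,0,0,0,0]
    - [4.2,0,0,0,0,0,0]
    - [4.2,0,0,0,0,0,0]
    - [4.2,0,0,0,0,0,0]
    - [4.2,0,0,0,0,0,0]
    - [4.2,0,0,0,0,0,0]
    - [4.2,0,0,0,0,0,0]
    - [4.2,0,0,0,0,0,0]
    - [4.2,0,0,0,0,0,0]

```text
time_s: 10.4
eef_pos: [0.5021, 0.2071, 0.0125]
eef_rot: [3.139, -0.117, 0.0]
wrist_force: [0.2, -0.5, -0.6]
grip_width: 0.526
```

```bash
python3 d.py e red 28
```

```text
red [503.  205.4] 2477 rect [503.3 205. ] 58.1 52.3 76.8
red [646.8 188.9] 1105 rect [646.9 189.3] 47.5 30.0 72.6
10.45 [502.1 207.1  12.5] 49.26552196835912
```

Request:
carry_out:
  steps:
    - [7.5,0,0,0,0,0,0]
    - [7.5,0,0,0,0,0,0]
    - [7.5,0,0,0,0,0,0]
    - [7.5,0,0,0,0,0,-8]
    - [7.5,0,0,0,0,0,-16]
    - [7.5,0,0,0,0,0,-24]
    - [7.5,0,0,0,0,0,-32]
    - [7.5,0,0,0,0,0,-40]
    - [7.5,0,0,0,0,0,-48]
    - [7.5,0,0,0,0,0,-56]

```text
time_s: 11.45
eef_pos: [0.5019, 0.2071, 0.0124]
eef_rot: [-2.823, -1.379, 0.0]
wrist_force: [0.2, -0.7, -0.6]
grip_width: 0.797
```

Request:
carry_out:
  steps:
    - [7.5,0,0,0,0,0,-8]
    - [7.5,0,0,0,0,0,-16]
    - [7.5,0,0,0,0,0,-24]
    - [7.5,0,0,0,0,0,-32]
    - [7.5,0,0,0,0,0,-33.8]
    - [7.5,0,0,0,0,0,-33.8]
    - [7.5,0,0,0,0,0,-33.8]
    - [7.5,0,0,0,0,0,-33.8]
    - [4.2,0,0,0,0,0,-33.8]
    - [4.2,0,0,0,0,0,-33.8]

```text
time_s: 12.45
eef_pos: [0.502, 0.2071, 0.0125]
eef_rot: [-2.307, -2.133, -0.0]
wrist_force: [-0.3, -0.1, -0.6]
grip_width: 0.662
```

Request:
carry_out:
  steps:
    - [4.2,0,0,0,0,0,0]
    - [4.2,0,0,0,0,0,0]
    - [4.2,0,0,0,0,0,0]
    - [4.2,0,0,0,0,0,0]
    - [4.2,0,0,0,0,0,0]
    - [4.2,0,0,0,0,0,0]
    - [4.2,0,0,0,0,0,0]
    - [4.2,0,0,0,0,0,0]
    - [4.2,0,0,0,0,0,0]
    - [4.2,0,0,0,0,0,0]

```text
time_s: 13.45
eef_pos: [0.502, 0.2071, 0.0125]
eef_rot: [-2.306, -2.133, -0.0]
wrist_force: [-1.3, 1.0, -0.1]
grip_width: 0.525
```

```bash
python3 d.py f red 28;  python3 go.py 448 -51.9 80 85.5
```

```text
red [520.4 198.9] 347 rect [520.4 198.1] 38.6 11.3 75.7
red [490.4 208.2] 990 rect [489.7 210. ] 58.1 21.5 76.1
red [646.8 189. ] 1108 rect [646.9 189.3] 47.5 30.0 72.6
13.5 [502.  207.1  12.5] 49.33111906837224
t 13.5 pos [502.  207.1  12.5] yaw 85.5 tilt [-0. -0.] q [ 0.18  0.26  1.93  0.    0.95 -1.31] grip 4.93 F [-0.6  0.6 -1. ]
shift cm [-26.24  -3.37  -6.75] az 0.0 (alt -180.0 )
```

Request:
carry_out:
  steps:
    - [4.2,0,0,-2,0,0,0]
    - [4.2,0,0,-5,0,0,0]
    - [4.2,-3,-0.4,-7,0,0,0]
    - [4.2,-7,-0.9,-7.5,0,0,0]
    - [4.2,-11,-1.4,-7.5,0,0,0]
    - [4.2,-15,-1.9,-7.5,0,0,0]
    - [4.2,-19,-2.4,-7.5,0,0,0]
    - [4.2,-23,-2.9,-7.5,0,0,0]
    - [4.2,-25.5,-3.3,-7.5,0,0,0]
    - [4.2,-26.2,-3.4,-7.3,0,0,0]

```text
time_s: 14.5
eef_pos: [0.4474, -0.0535, 0.0856]
eef_rot: [2.309, 2.129, -0.0]
wrist_force: [0.1, -0.5, -0.8]
grip_width: 0.528
```

Request:
carry_out:
  steps:
    - [4.2,0,0,0,0,0,0]
    - [4.2,0,0,0,0,0,0]
    - [4.2,0,0,0,0,0,0]
    - [4.2,0,0,0,0,0,0]
    - [4.2,0,0,0,0,0,0]
    - [4.2,0,0,0,0,0,0]
    - [4.2,0,0,0,0,0,0]
    - [4.2,0,0,0,0,0,0]
    - [4.2,0,0,0,0,0,0]
    - [4.2,0,0,0,0,0,0]

```text
time_s: 15.5
eef_pos: [0.4477, -0.0515, 0.0855]
eef_rot: [2.307, 2.133, 0.0]
wrist_force: [0.1, 0.4, -0.8]
grip_width: 0.526
```

```bash
python3 go.py 447.6 -51.8 60 85.5; python3 look.py g side 190 110 350 270 4
```

```text
t 15.5 pos [447.7 -51.5  85.5] yaw 85.5 tilt [0. 0.] q [-0.37 -0.08  2.14  0.    1.08 -1.86] grip 4.95 F [ 0.1  0.4 -0.8]
shift cm [-0.03 -0.01  2.55] az 0.0 (alt -180.0 )
```

View pics/side_g.png

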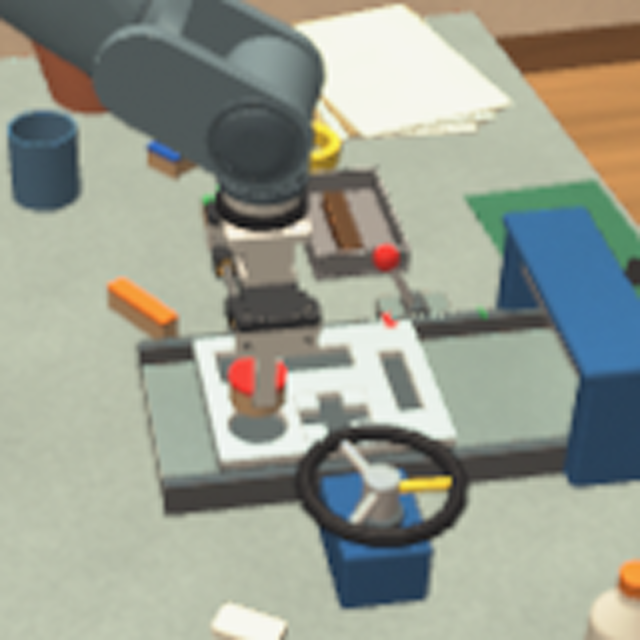

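Request:
carry_out:
  steps:
    - [4.2,0,0,1,0,0,0]
    - [4.2,0,0,2,0,0,0]
    - [4.2,0,0,2.7,0,0,0]
    - [4.2,0,0,3,0,0,0]
    - [4.2,0,0,3.2,0,0,0]
    - [4.2,0,0,3.4,0,0,0]
    - [4.2,0,0,3.6,0,0,0]
    - [4.2,0,0,3.8,0,0,0]
    - [4.2,0,0,3.8,0,0,0]
    - [4.2,0,0,3.8,0,0,0]

```text
time_s: 16.55
eef_pos: [0.4477, -0.0515, 0.0475]
eef_rot: [2.306, 2.133, 0.0]
wrist_force: [0.4, 0.1, -0.9]
grip_width: 0.521
```

```bash
python3 go.py 447.6 -51.8 46.5 85.5;python3 look.py h side 190 110 350 270 4
```

```text
t 16.55 pos [447.7 -51.5  47.5] yaw 85.5 tilt [ 0.0001 -0.    ] q [-0.37 -0.01  2.16 -0.    0.99 -1.86] grip 4.9 F [ 0.4  0.1 -0.9]
shift cm [-0.03 -0.01  0.1 ] az 0.0 (alt -180.0 )
```

View pics/side_h.png

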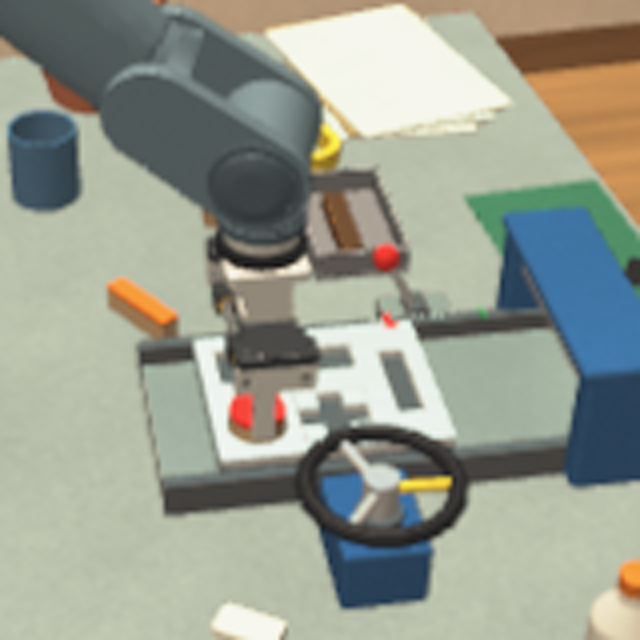

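Request:
carry_out:
  steps:
    - [6.2,0,0,0,0,0,0]
    - [6.2,0,0,0,0,0,0]
    - [6.2,0,0,0,0,0,0]
    - [6.2,0,0,-1,0,0,0]
    - [6.2,0,0,-3,0,0,0]
    - [6.2,0,0,-5,0,0,0]
    - [6.2,2,0,-7,0,0,6]
    - [6.2,6,-1,-8,0,0,14]
    - [6.2,10,-2.5,-8,0,0,22]
    - [6.2,14,-4,-8,0,0,30]

```text
time_s: 17.6
eef_pos: [0.4207, 0.0872, 0.129]
eef_rot: [2.77, 1.479, 0.003]
wrist_force: [0.3, 0.5, 0.7]
grip_width: 0.658
```

Request:
carry_out:
  steps:
    - [5,0.5,-0.8,0,0,0,4]
    - [5,0.5,-0.8,0,0,0,8]
    - [5,0.5,-0.8,0,0,0,14]
    - [5,0.5,-0.8,0,0,0,20]
    - [5,0.5,-0.8,0,0,0,26]
    - [5,0.5,-0.8,0,0,0,26.5]
    - [5,0.5,-0.8,0,0,0,26.5]
    - [5,0.5,-0.8,0,0,0,26.5]
    - [5,0.5,-0.8,0,0,0,26.5]
    - [5,0.5,-0.8,0,0,0,26.5]

```text
time_s: 18.6
eef_pos: [0.4166, 0.0945, 0.1275]
eef_rot: [-3.034, -0.816, 0.0]
wrist_force: [0.5, 0.3, 0.4]
grip_width: 0.532
```

```bash
python3 d.py i orange 28 side|head -3;python3 d.py i orange,red 28 top; python3 go.py 386.7 171.7 60 29
```

```text
orange [386.  163.7] 3110 rect [385.2 164.3] 99.8 37.7 118.7
orange [620.3 265.2] 1980 rect [620.1 266.3] 103.8 22.4 84.8
18.65 [416.6  94.5 127.5] 49.94094204005722
orange [620.8 272.3] 1229 rect [620.2 268.9] 101.2 17.4 85.0
red [451.9 -53.3] 1910 rect [452.1 -53.3] 50.1 48.9 1.0
red [634.7 109.6] 510 rect [634.4 109.7] 26.0 25.0 1.7
18.7 [416.6  94.5 127.5] 50.116232639913754
t 18.7 pos [416.6  94.5 127.5] yaw 30.1 tilt [-0.0001 -0.    ] q [-0.04 -0.21  2.17 -0.    1.18 -0.57] grip 5.01 F [-0.3 -0.4 -0.1]
shift cm [ 1.28 -8.17  6.75] az 1.1 (alt -178.9 )
```

Request:
carry_out:
  steps:
    - [5,0.3,-2,1,0,0,1.1]
    - [5,0.8,-5,3,0,0,1.1]
    - [5,1.2,-7.5,5,0,0,1.1]
    - [5,1.28,-8.17,6.7,0,0,1.1]
    - [5,1.28,-8.17,6.75,0,0,1.1]
    - [5,1.28,-8.17,6.75,0,0,1.1]
    - [5,1.28,-8.17,6.75,0,0,1.1]
    - [5,1.28,-8.17,6.75,0,0,1.1]
    - [5,1.28,-8.17,6.75,0,0,1.1]
    - [5,1.28,-8.17,6.75,0,0,1.1]

```text
time_s: 19.7
eef_pos: [0.3872, 0.1715, 0.0604]
eef_rot: [3.042, 0.785, 0.001]
wrist_force: [1.2, -0.0, -0.6]
grip_width: 0.533
```

```bash
python3 go.py 386.7 171.7 12.5 29; python3 look.py j side 190 140 270 220 8
```

```text
t 19.7 pos [387.2 171.5  60.4] yaw 28.9 tilt [0.0009 0.0001] q [ 0.15 -0.11  2.22 -0.    1.03 -0.36] grip 5.01 F [ 1.2 -0.  -0.6]
shift cm [-0.04 -0.04  4.79] az -0.1 (alt 179.9 )
```

View pics/side_j.png

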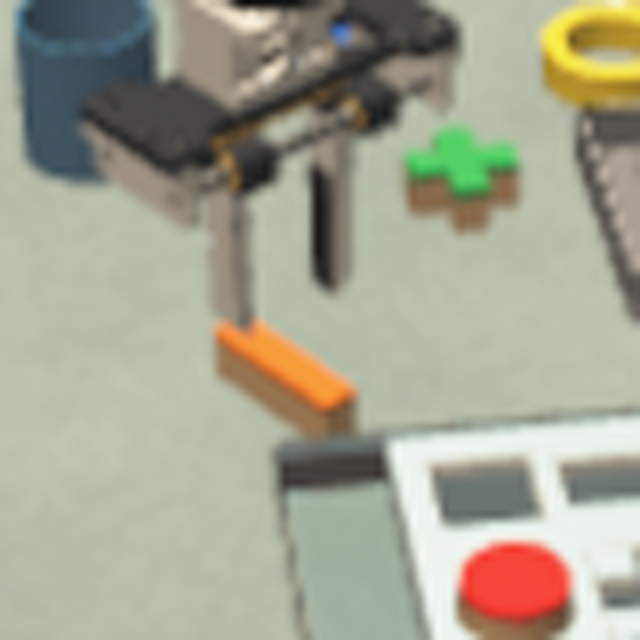

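Request:
carry_out:
  steps:
    - [5,0,0,1.5,0,0,0]
    - [5,0,0,3,0,0,0]
    - [5,0,0,4.2,0,0,0]
    - [5,0,0,4.8,0,0,0]
    - [5,0,0,4.8,0,0,0]
    - [5,0,0,4.8,0,0,0]
    - [5,0,0,4.8,0,0,0]
    - [1.4,0,0,4.8,0,0,0]
    - [1.4,0,0,4.8,0,0,0]
    - [1.4,0,0,4.8,0,0,0]

```text
time_s: 20.75
eef_pos: [0.3869, 0.1717, 0.0122]
eef_rot: [3.042, 0.786, 0.001]
wrist_force: [-0.2, 0.2, 0.3]
grip_width: 0.314
```

Request:
carry_out:
  steps:
    - [1.4,0,0,0,0,0,0]
    - [1.4,0,0,0,0,0,0]
    - [1.4,0,0,0,0,0,0]
    - [1.4,0,0,0,0,0,0]
    - [1.4,0,0,0,0,0,0]
    - [1.4,0,0,0,0,0,0]
    - [1.4,0,0,-1,0,0,0]
    - [1.4,0,0,-3,0,0,0]
    - [1.4,0,0,-5.5,0,0,0]
    - [1.4,0,0,-8,0,0,0]

```text
time_s: 21.75
eef_pos: [0.3862, 0.1716, 0.093]
eef_rot: [-3.042, -0.786, 0.001]
wrist_force: [0.9, 0.5, -0.3]
grip_width: 0.21
```

```bash
python3 go.py 590.8 -21.3 95 -4.5
```

```text
t 21.75 pos [386.2 171.6  93. ] yaw 29.0 tilt [-0.0008 -0.0001] q [ 0.15 -0.17  2.21 -0.    1.11 -0.36] grip 1.97 F [ 0.9  0.5 -0.3]
shift cm [ 8.55 26.79 -0.21] az 33.5 (alt -146.5 )
```

Request:
carry_out:
  steps:
    - [1.4,1,3,-0.5,0,0,4]
    - [1.4,2.2,6.8,-0.7,0,0,8.5]
    - [1.4,3.4,10.6,-0.7,0,0,13]
    - [1.4,4.6,14.4,-0.7,0,0,18]
    - [1.4,5.8,18.2,-0.7,0,0,23]
    - [1.4,7,22,-0.7,0,0,28]
    - [1.4,8,25,-0.4,0,0,32]
    - [1.4,8.5,26.7,-0.2,0,0,33.5]
    - [1.4,8.5,26.8,-0.2,0,0,33.5]
    - [1.4,8.5,26.8,-0.2,0,0,33.5]

```text
time_s: 22.75
eef_pos: [0.5903, -0.0214, 0.0939]
eef_rot: [-3.139, 0.124, 0.002]
wrist_force: [0.1, 0.2, -0.3]
grip_width: 0.212
```

Request:
carry_out:
  steps:
    - [1.4,0,0,0,0,0,0]
    - [1.4,0,0,0,0,0,0]
    - [1.4,0,0,0,0,0,0]
    - [1.4,0,0,0,0,0,0]
    - [1.4,0,0,0,0,0,0]
    - [1.4,0,0,0,0,0,0]
    - [1.4,0,0,0,0,0,0]
    - [1.4,0,0,0,0,0,0]
    - [1.4,0,0,0,0,0,0]
    - [1.4,0,0,0,0,0,0]

```text
time_s: 23.75
eef_pos: [0.5909, -0.0217, 0.0939]
eef_rot: [3.139, -0.124, -0.0]
wrist_force: [0.4, -0.2, -0.6]
grip_width: 0.208
```

```bash
python3 go.py 590.5 -21.4 56 -4.5;  python3 look.py k side,top 210 110 350 250 5 200 90 330 250 4;python3 - <<'E'
from h import *
p=np.load("side_k.npz")["p"]
s=manip.read_state();zt=s["eef_pos"][2]-.0122+.028
for r in dies(p,"side",zt,("orange",)): print(*r)
print(zt,s["eef_pos"])
E
```

```text
t 23.75 pos [590.9 -21.7  93.9] yaw -4.5 tilt [-0.0001 -0.    ] q [-0.23  0.23  1.79 -0.    1.12 -0.15] grip 1.96 F [ 0.4 -0.2 -0.6]
shift cm [-0.04 -0.02  3.79] az -0.0 (alt 180.0 )
orange [ 518.7 -566.4] 378 rect [ 517.8 -565.5] 82.7 7.1 137.9
orange [ 660.6 -361.3] 860 rect [ 660.3 -361. ] 41.2 26.3 52.2
orange [590.2 -36.3] 2114 rect [591.1 -32.9] 110.5 26.9 79.0
orange [114.1 749.1] 2691 rect [113.6 754.6] 265.3 13.3 91.4
0.10972463112407765 [ 0.59091541 -0.02161924  0.09392463]
```

View pics/side_k.png

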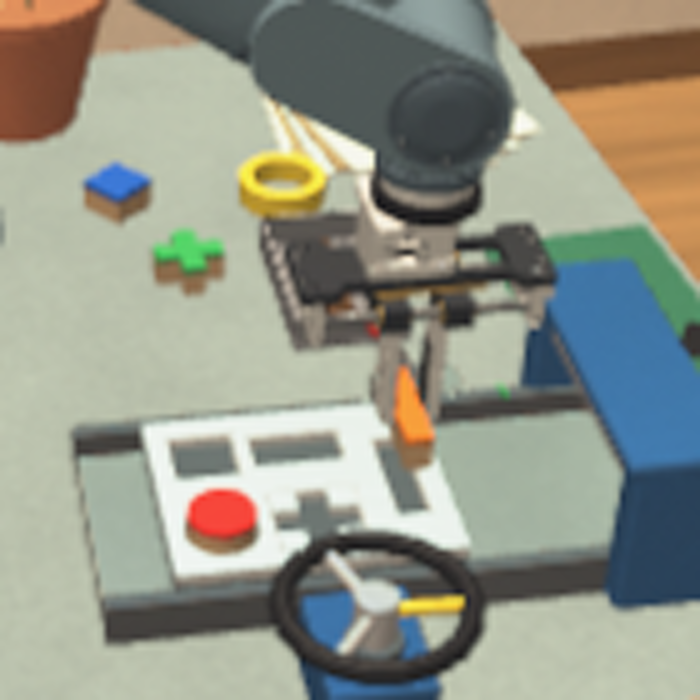

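View pics/top_k.png

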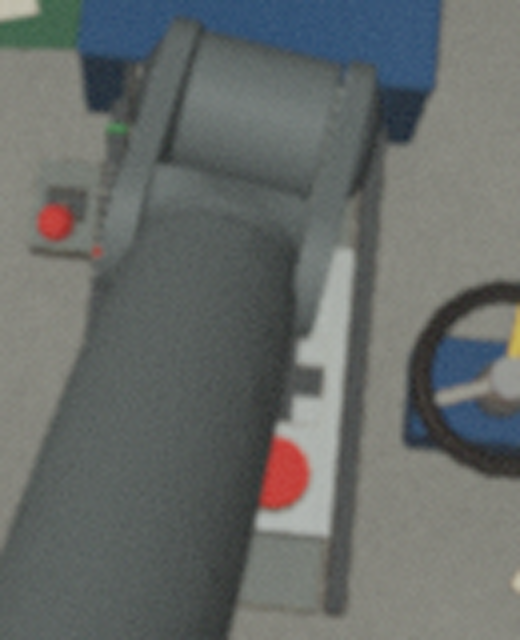

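Request:
carry_out:
  steps:
    - [1.4,-0.03,0,1,0,0,0]
    - [1.4,-0.03,0,2,0,0,0]
    - [1.4,-0.03,0,3,0,0,0]
    - [1.4,-0.03,0,3.5,0,0,0]
    - [1.4,-0.03,0,3.8,0,0,0]
    - [1.4,-0.03,0,4.1,0,0,0]
    - [1.4,-0.03,0,4.4,0,0,0]
    - [1.4,-0.03,0,4.65,0,0,0]
    - [1.4,-0.03,0,4.65,0,0,0]
    - [1.4,-0.03,0,4.65,0,0,0]

```text
time_s: 24.85
eef_pos: [0.5907, -0.0216, 0.0476]
eef_rot: [3.139, -0.124, 0.0]
wrist_force: [-0.5, -0.1, -0.7]
grip_width: 0.21
```

```bash
python3 go.py 590.5 -21.4 46 -4.5;  python3 look.py l side 210 110 350 250 5
```

```text
t 24.85 pos [590.7 -21.6  47.6] yaw -4.5 tilt [ 0.0002 -0.0001] q [-0.23  0.3   1.8   0.    1.04 -0.15] grip 1.98 F [-0.5 -0.1 -0.7]
shift cm [-0.03 -0.02  0.16] az -0.0 (alt 180.0 )
```

View pics/side_l.png

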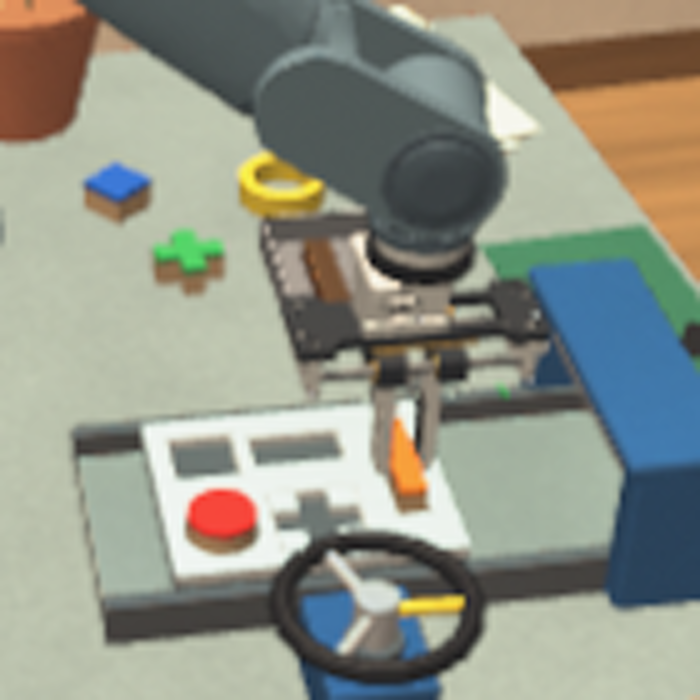

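Request:
carry_out:
  steps:
    - [4,0,0,0,0,0,0]
    - [4,0,0,0,0,0,0]
    - [4,0,0,0,0,0,0]
    - [4,0,0,-0.5,0,0,0]
    - [4,0,0,-2,0,0,0]
    - [4,0,0,-4,0,0,0]
    - [4,0,0,-6.5,0,0,0]
    - [4,0,0,-9,0,0,0]
    - [4,0,0,-9,0,0,0]
    - [4,0,0,-9,0,0,0]

```text
time_s: 25.9
eef_pos: [0.591, -0.0217, 0.1384]
eef_rot: [3.139, -0.124, 0.003]
wrist_force: [-0.4, -0.5, -0.8]
grip_width: 0.428
```

```bash
python3 look.py m top 110 160 170 210 10; python3 go.py 514.5 328 60 85
python3 - <<'E'
from h import *
p=np.load("top_m.npz")["p"]
h=cv2.cvtColor(p,cv2.COLOR_RGB2HSV);print(h[176:193:3,128:146:3].tolist())
u=up(cv2.GaussianBlur(p,(3,3),0));h=cv2.cvtColor(u,cv2.COLOR_RGB2HSV)
for lo in (70,90,110):
  m=cv2.inRange(h,(40,lo,60),(85,255,255))
  for P in conts(m,"top",.028):
    ce,A=cent(P)
    if 250<ce[1]<500 and A>500:
        # arm direction: 4-fold moment of contour about the centroid
        q=P*1000-ce;f=(q[:,0]+1j*q[:,1]);r=abs(f)
        k=(r**4*np.exp(4j*np.angle(f))).sum();print(lo,ce.round(1),int(A),"arm angle",np.degrees(np.angle(k))/4,[np.round(x,1) for x in rect(P)])
E
```

```text
t 25.95 pos [590.2 -21.5 137. ] yaw -4.5 tilt [-0.0007  0.0001] q [-0.23  0.18  1.77 -0.    1.2  -0.15] grip 3.98 F [ 0.4 -0.1 -0.1]
shift cm [-10.3  -34.24   7.71] az -89.5 (alt 90.5 )
[[[26, 14, 131], [33, 18, 131], [62, 110, 151], [64, 111, 156], [54, 104, 103], [33, 20, 130]], [[59, 67, 148], [58, 68, 147], [63, 110, 156], [62, 114, 154], [53, 95, 110], [51, 31, 132]], [[62, 110, 158], [62, 110, 156], [62, 110, 153], [62, 112, 155], [63, 108, 156], [62, 108, 156]], [[59, 98, 141], [62, 111, 149], [62, 108, 156], [62, 108, 154], [62, 108, 153], [62, 111, 154]], [[20, 31, 124], [53, 70, 134], [63, 110, 156], [63, 115, 148], [21, 78, 91], [27, 43, 112]], [[26, 16, 130], [59, 76, 144], [63, 110, 155], [62, 110, 146], [14, 41, 107], [34, 15, 132]]]
70 [514.1 327.9] 2103 arm angle -2.7992026849454494 [array([514., 328.]), np.float32(54.3), np.float32(52.3), np.float32(42.3)]
90 [514.1 327.9] 1702 arm angle -3.055358829017058 [array([514.2, 327.9]), np.float32(50.4), np.float32(48.0), np.float32(42.1)]
```

View pics/top_m.png

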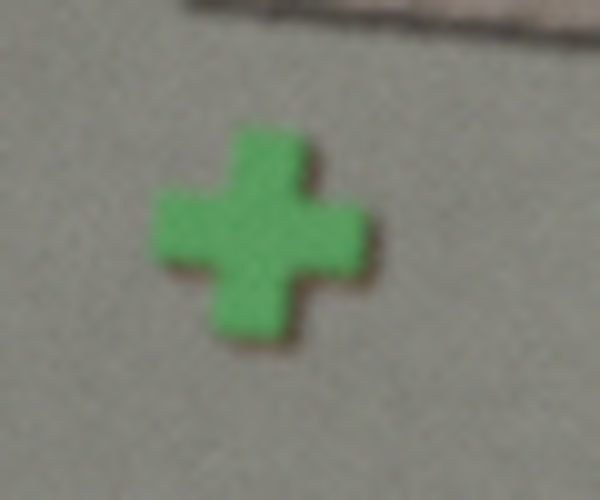

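Request:
carry_out:
  steps:
    - [7.5,-1,-3,0,0,0,-8]
    - [7.5,-2,-7,0,0,0,-16]
    - [7.5,-3.3,-11,0,0,0,-24]
    - [7.5,-4.5,-15,0,0,0,-32]
    - [7.5,-5.7,-19,0,0,0,-40]
    - [7.5,-6.9,-23,0,0,0,-48]
    - [7.5,-8.1,-27,0,0,0,-56]
    - [7.5,-9.3,-31,0,0,0,-64]
    - [7.5,-10.3,-34,0,0,0,-72]
    - [7.5,-10.3,-34.2,1,0,0,-80]

```text
time_s: 26.95
eef_pos: [0.5135, 0.3307, 0.1268]
eef_rot: [-2.474, -1.935, -0.0]
wrist_force: [1.2, 0.5, 0.4]
grip_width: 0.797
```

Request:
carry_out:
  steps:
    - [7.5,0,0,1,0,0,-8]
    - [7.5,0,0,3,0,0,-11.5]
    - [7.5,0,0,5,0,0,-11.5]
    - [7.5,0,0,6,0,0,-11.5]
    - [7.5,0,0,6,0,0,-11.5]
    - [7.5,0,0,6,0,0,-11.5]
    - [7.5,0,0,6,0,0,-11.5]
    - [7.5,0,0,6,0,0,-11.5]
    - [7.5,0,0,6,0,0,-11.5]
    - [7.5,0,0,6,0,0,-11.5]

```text
time_s: 27.95
eef_pos: [0.5152, 0.3276, 0.068]
eef_rot: [2.279, 2.162, 0.001]
wrist_force: [0.2, 0.5, 0.1]
grip_width: 0.796
```

```bash
python3 look.py n side 190 100 350 250 4; python3 go.py 514.1 327.9 12.5 87
```

```text
t 28.0 pos [515.1 327.5  67.8] yaw 87.0 tilt [0.0005 0.0002] q [ 0.38  0.31  1.75  0.    1.08 -1.14] grip 7.51 F [0.3 0.8 0.7]
shift cm [ 0.03 -0.11  5.53] az -0.0 (alt 180.0 )
```

View pics/side_n.png

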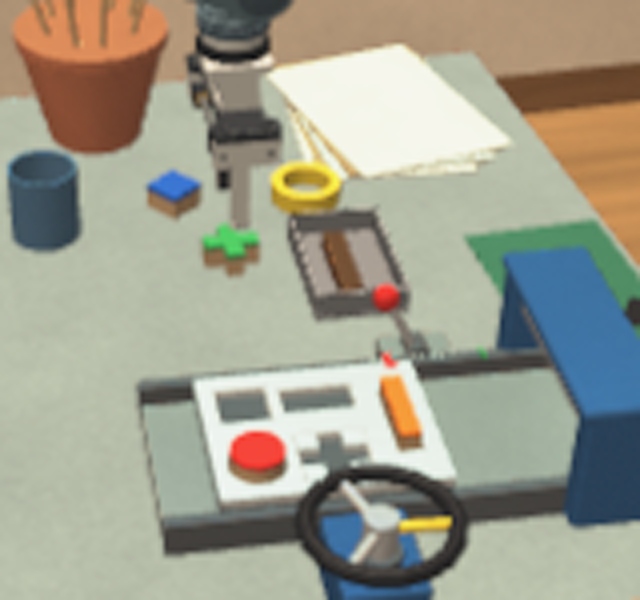

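Request:
carry_out:
  steps:
    - [7.6,0,-0.1,1,0,0,0]
    - [7.6,0,-0.1,2.5,0,0,0]
    - [7.6,0,-0.1,4,0,0,0]
    - [7.6,0,-0.1,5,0,0,0]
    - [7.6,0,-0.1,5.5,0,0,0]
    - [7.6,0,-0.1,5.5,0,0,0]
    - [7.6,0,-0.1,5.5,0,0,0]
    - [5,0,-0.1,5.5,0,0,0]
    - [5,0,-0.1,5.5,0,0,0]
    - [5,0,-0.1,5.5,0,0,0]

```text
time_s: 29.0
eef_pos: [0.5145, 0.3279, 0.0132]
eef_rot: [2.279, 2.162, 0.002]
wrist_force: [-0.3, -0.1, 1.8]
grip_width: 0.635
```

Request:
carry_out:
  steps:
    - [5,0,0,0,0,0,0]
    - [5,0,0,0,0,0,0]
    - [5,0,0,0,0,0,0]
    - [5,0,0,0,0,0,0]
    - [5,0,0,0,0,0,0]
    - [5,0,0,-1,0,0,0]
    - [5,0,0,-3,0,0,0]
    - [5,0,0,-5.5,0,0,0]
    - [5,0,0,-8,0,0,0]
    - [5,0,0,-8,0,0,0]

```text
time_s: 30.0
eef_pos: [0.5161, 0.3283, 0.0961]
eef_rot: [2.277, 2.16, 0.009]
wrist_force: [1.4, 0.3, -0.4]
grip_width: 0.637
```

```bash
python3 go.py 518 -55.7 92 85.5
```

```text
t 30.0 pos [516.1 328.3  96.1] yaw 87.0 tilt [0.006 0.002] q [ 0.38  0.27  1.74 -0.    1.13 -1.14] grip 5.99 F [ 1.4  0.3 -0.4]
shift cm [-38.33   2.21   0.33] az 1.5 (alt -178.5 )
```

Request:
carry_out:
  steps:
    - [5,-3,0.2,-0.3,0,0,0]
    - [5,-7.5,0.5,-0.3,0,0,0.3]
    - [5,-12,0.8,-0.3,0,0,0.6]
    - [5,-16.5,1,-0.3,0,0,1]
    - [5,-21,1.3,-0.3,0,0,1.5]
    - [5,-25.5,1.6,-0.3,0,0,1.5]
    - [5,-30,1.9,-0.3,0,0,1.5]
    - [5,-34.5,2.1,-0.2,0,0,1.5]
    - [5,-37.5,2.3,0,0,0,1.5]
    - [5,-38.3,2.35,0,0,0,1.5]

```text
time_s: 31.0
eef_pos: [0.5159, -0.0585, 0.0909]
eef_rot: [-2.31, -2.126, 0.003]
wrist_force: [-0.0, 0.5, -1.4]
grip_width: 0.634
```

Request:
carry_out:
  steps:
    - [5,0,0,0,0,0,0]
    - [5,0,0,0,0,0,0]
    - [5,0,0,0,0,0,0]
    - [5,0,0,0,0,0,0]
    - [5,0,0,0,0,0,0]
    - [5,0,0,0,0,0,0]
    - [5,0,0,0,0,0,0]
    - [5,0,0,0,0,0,0]
    - [5,0,0,0,0,0,0]
    - [5,0,0,0,0,0,0]

```text
time_s: 32.0
eef_pos: [0.5172, -0.0562, 0.0925]
eef_rot: [-2.308, -2.132, 0.0]
wrist_force: [-0.3, -0.6, 0.0]
grip_width: 0.632
```

```bash
python3 go.py 518 -55.7 47.5 85.5;  python3 look.py o side 210 110 350 250 5
```

```text
t 32.0 pos [517.2 -56.2  92.5] yaw 85.5 tilt [-0. -0.] q [-0.33  0.08  1.97 -0.    1.09 -1.82] grip 5.94 F [-0.3 -0.6  0. ]
shift cm [0.06 0.08 4.5 ] az -0.0 (alt 180.0 )
```

View pics/side_o.png

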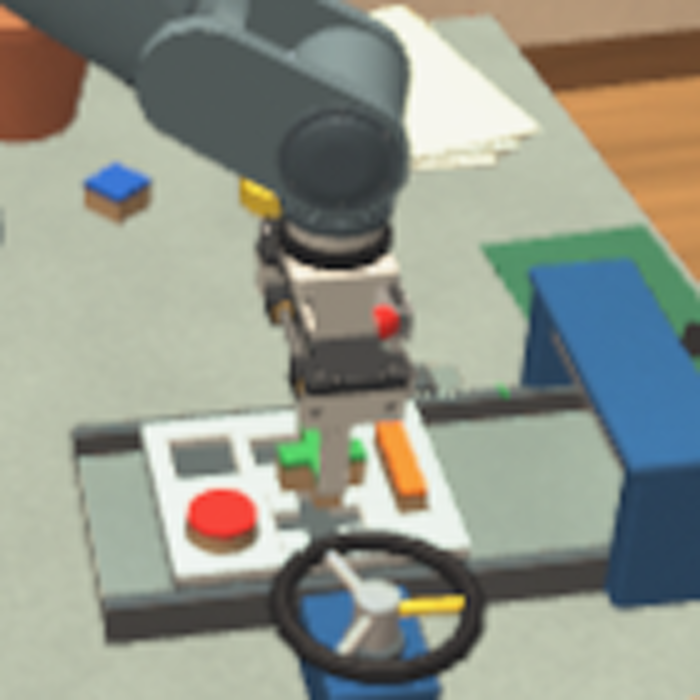

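Request:
carry_out:
  steps:
    - [5,0.05,0.07,1,0,0,0]
    - [5,0.05,0.07,2,0,0,0]
    - [5,0.05,0.07,3,0,0,0]
    - [5,0.05,0.07,3.4,0,0,0]
    - [5,0.05,0.07,3.7,0,0,0]
    - [5,0.05,0.07,4,0,0,0]
    - [5,0.05,0.07,4.2,0,0,0]
    - [5,0.05,0.07,4.45,0,0,0]
    - [5,0.05,0.07,4.45,0,0,0]
    - [5,0.05,0.07,4.45,0,0,0]

```text
time_s: 33.05
eef_pos: [0.518, -0.0558, 0.0481]
eef_rot: [2.307, 2.132, 0.0]
wrist_force: [-0.0, 0.6, -0.6]
grip_width: 0.636
```

```bash
python3 go.py 518 -55.7 47.5 85.5;  python3 look.py p side 210 110 350 250 5
```

```text
t 33.05 pos [518.  -55.8  48.1] yaw 85.5 tilt [ 0.0002 -0.    ] q [-0.33  0.15  1.98  0.    1.01 -1.82] grip 5.98 F [-0.   0.6 -0.6]
shift cm [ 0.01 -0.    0.06] az -0.0 (alt 180.0 )
```

View pics/side_p.png

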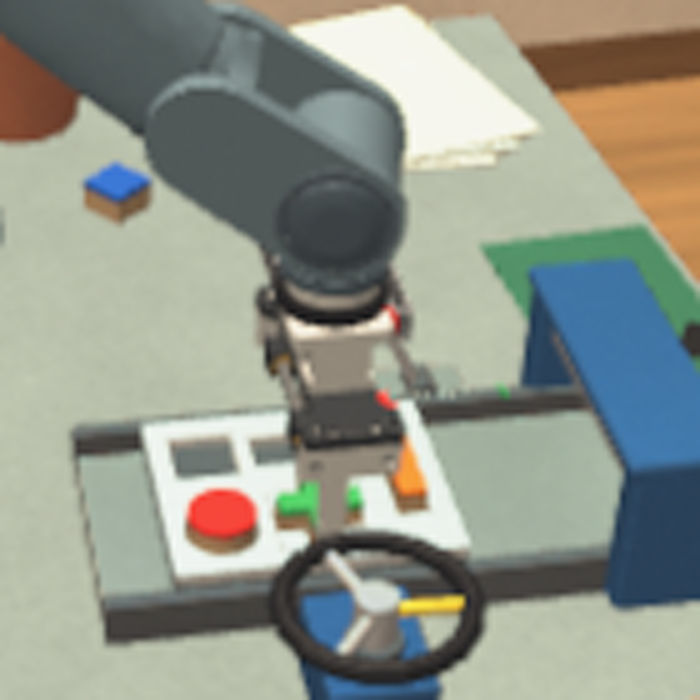

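Seated, no contact force. Release, lift, and head for the square.

Request:
carry_out:
  steps:
    - [7,0,0,0,0,0,0]
    - [7,0,0,0,0,0,0]
    - [7,0,0,0,0,0,0]
    - [7,0,0,-0.5,0,0,0]
    - [7,0,0,-2,0,0,0]
    - [7,0,0,-4,0,0,0]
    - [7,0,0,-6.5,0,0,0]
    - [7,0,0,-9,0,0,0]
    - [7,0,0,-9,0,0,0]
    - [7,0,0,-9,0,0,0]

```text
time_s: 34.1
eef_pos: [0.5181, -0.0558, 0.1381]
eef_rot: [2.307, 2.131, 0.001]
wrist_force: [-0.5, -0.5, -0.4]
grip_width: 0.743
```

```bash
python3 d.py q blue 28 top; python3 go.py 478.7 452.7 60 35
```

```text
blue [329.1 431.3] 1697 rect [329.  431.2] 49.0 48.9 121.9
blue [478.6 452.8] 1603 rect [478.8 452.9] 41.5 41.3 35.6
34.15 [517.3 -55.6 137. ] 69.92299499932237
t 34.15 pos [517.3 -55.6 137. ] yaw 85.5 tilt [-0.0012  0.0004] q [-0.33  0.02  1.94 -0.    1.18 -1.82] grip 6.99 F [-0.7 -0.2 -1.2]
shift cm [50.36 -7.86  7.73] az 50.5 (alt -129.5 )
```

Request:
carry_out:
  steps:
    - [6.5,3,-0.5,0,0,0,5]
    - [6.5,7.5,-1.2,0,0,0,10]
    - [6.5,12,-1.9,0,0,0,15]
    - [6.5,16.5,-2.6,0,0,0,20]
    - [6.5,21,-3.3,0,0,0,25]
    - [6.5,25.5,-4,0,0,0,30]
    - [6.5,30,-4.7,0,0,0,35]
    - [6.5,34.5,-5.4,0,0,0,40]
    - [6.5,39,-6.1,0,0,0,45]
    - [6.5,43.5,-6.8,0,0,0,50]

```text
time_s: 35.15
eef_pos: [0.483, 0.3846, 0.1357]
eef_rot: [2.993, 0.952, -0.005]
wrist_force: [-0.1, -1.3, -0.5]
grip_width: 0.691
```

```bash
python3 go.py 478.6 452.8 70 35.5
```

```text
t 35.15 pos [483.  384.6 135.7] yaw 35.3 tilt [-0.0029 -0.0017] q [ 0.49  0.24  1.69 -0.    1.21 -0.13] grip 6.49 F [-0.1 -1.3 -0.5]
shift cm [ 3.6  -5.82  6.56] az -0.2 (alt 179.8 )
```

Request:
carry_out:
  steps:
    - [6.5,1,-2,1,0,0,0]
    - [6.5,2.3,-4,3,0,0,0]
    - [6.5,3.2,-5.4,5,0,0,0]
    - [6.5,3.4,-5.8,6.5,0,0,0]
    - [6.5,3.4,-5.8,6.5,0,0,0]
    - [6.5,3.4,-5.8,6.5,0,0,0]
    - [6.5,3.4,-5.8,6.5,0,0,0]
    - [6.5,3.4,-5.8,6.5,0,0,0]
    - [6.5,3.4,-5.8,6.5,0,0,0]
    - [6.5,3.4,-5.8,6.5,0,0,0]

```text
time_s: 36.15
eef_pos: [0.4789, 0.4502, 0.0736]
eef_rot: [-2.992, -0.956, -0.002]
wrist_force: [-0.1, -0.1, 0.3]
grip_width: 0.695
```

```bash
python3 go.py 478.6 452.8 12.5 35.5; python3 look.py r side 190 100 350 250 4
```

```text
t 36.15 pos [478.9 450.2  73.6] yaw 35.4 tilt [0.0008 0.0006] q [ 0.58  0.4   1.62  0.    1.12 -0.04] grip 6.53 F [-0.1 -0.1  0.3]
shift cm [ 0.12 -0.23  6.11] az -0.1 (alt 179.9 )
```

View pics/side_r.png

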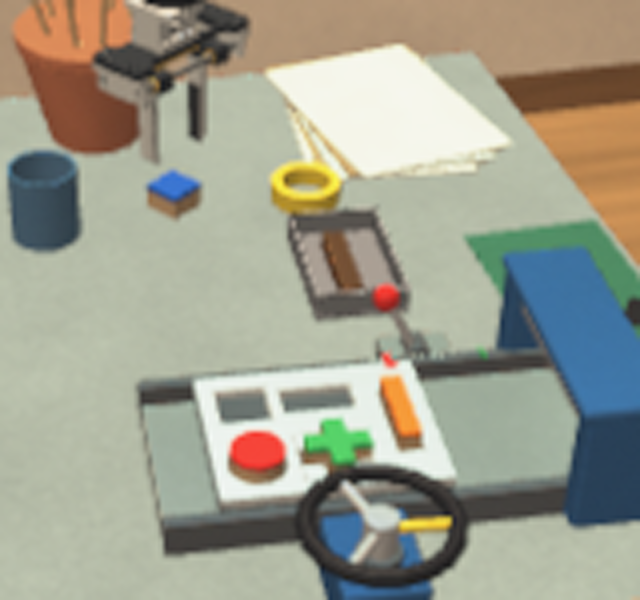

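Request:
carry_out:
  steps:
    - [6.5,0.1,-0.2,1.5,0,0,0]
    - [6.5,0.1,-0.2,3,0,0,0]
    - [6.5,0.1,-0.2,4.5,0,0,0]
    - [6.5,0.1,-0.2,5.5,0,0,0]
    - [6.5,0.1,-0.2,6.1,0,0,0]
    - [6.5,0.1,-0.2,6.1,0,0,0]
    - [6.5,0.1,-0.2,6.1,0,0,0]
    - [3.5,0.1,-0.2,6.1,0,0,0]
    - [3.5,0.1,-0.2,6.1,0,0,0]
    - [3.5,0.1,-0.2,6.1,0,0,0]

```text
time_s: 37.2
eef_pos: [0.4786, 0.4527, 0.0126]
eef_rot: [-2.992, -0.957, -0.002]
wrist_force: [0.3, -0.1, 0.3]
grip_width: 0.472
```

Request:
carry_out:
  steps:
    - [3.5,0,0,0,0,0,0]
    - [3.5,0,0,0,0,0,0]
    - [3.5,0,0,0,0,0,0]
    - [3.5,0,0,0,0,0,0]
    - [3.5,0,0,0,0,0,0]
    - [3.5,0,0,-1,0,0,0]
    - [3.5,0,0,-3,0,0,0]
    - [3.5,0,0,-5.5,0,0,0]
    - [3.5,0,0,-8,0,0,0]
    - [3.5,0,0,-8,0,0,0]

```text
time_s: 38.2
eef_pos: [0.4801, 0.4538, 0.0959]
eef_rot: [-2.99, -0.956, -0.01]
wrist_force: [1.0, 0.7, -0.5]
grip_width: 0.463
```

```bash
python3 go.py 454.5 31.5 95 -4.5
```

```text
t 38.2 pos [480.1 453.8  95.9] yaw 35.5 tilt [0.0054 0.0037] q [ 0.59  0.38  1.61  0.    1.15 -0.03] grip 4.35 F [ 1.   0.7 -0.5]
shift cm [-26.59  32.91  -0.08] az 40.0 (alt -140.0 )
```

Request:
carry_out:
  steps:
    - [3.5,-2,2.5,0,0,0,4]
    - [3.5,-5,6.2,0,0,0,8]
    - [3.5,-8,9.9,0,0,0,12]
    - [3.5,-11,13.6,0,0,0,16]
    - [3.5,-14,17.3,0,0,0,20]
    - [3.5,-17,21,0,0,0,25]
    - [3.5,-20,24.7,0,0,0,30]
    - [3.5,-23,28.4,0,0,0,35]
    - [3.5,-25.5,31.6,0,0,0,39]
    - [3.5,-26.5,32.8,0,0,0,40]

```text
time_s: 39.2
eef_pos: [0.4513, 0.0289, 0.0906]
eef_rot: [3.139, -0.132, -0.003]
wrist_force: [0.6, 0.6, -0.2]
grip_width: 0.461
```

Request:
carry_out:
  steps:
    - [3.5,0,0,0,0,0,0]
    - [3.5,0,0,0,0,0,0]
    - [3.5,0,0,0,0,0,0]
    - [3.5,0,0,0,0,0,0]
    - [3.5,0,0,0,0,0,0]
    - [3.5,0,0,0,0,0,0]
    - [3.5,0,0,0,0,0,0]
    - [3.5,0,0,0,0,0,0]
    - [3.5,0,0,0,0,0,0]
    - [3.5,0,0,0,0,0,0]

```text
time_s: 40.2
eef_pos: [0.4527, 0.0315, 0.092]
eef_rot: [3.139, -0.124, 0.0]
wrist_force: [1.5, 0.6, -1.2]
grip_width: 0.466
```

```bash
python3 go.py 454.5 31.5 47.5 -4.5;  python3 look.py s side 210 110 350 250 5
```

```text
t 40.2 pos [452.7  31.5  92. ] yaw -4.5 tilt [ 0.0001 -0.    ] q [-0.18 -0.08  2.13 -0.    1.09 -0.1 ] grip 4.38 F [ 1.5  0.6 -1.2]
shift cm [ 0.18 -0.01  4.45] az -0.0 (alt 180.0 )
```

View pics/side_s.png

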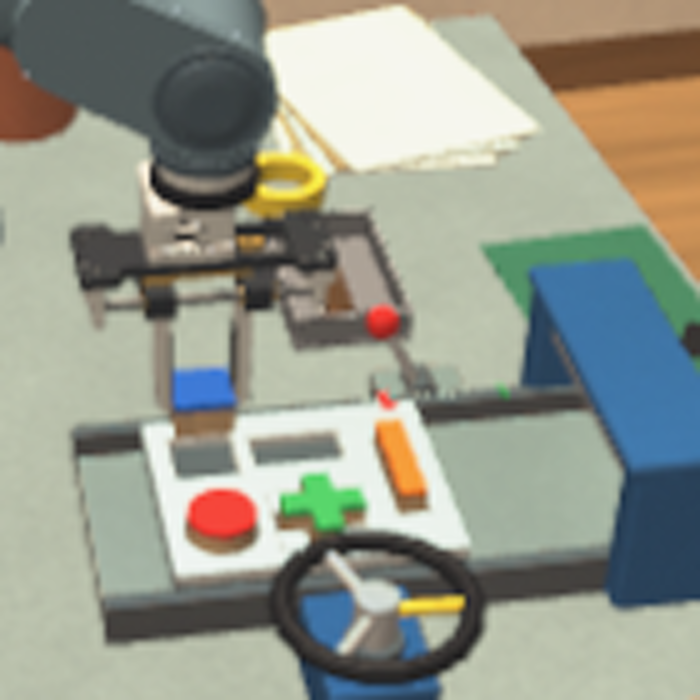

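Request:
carry_out:
  steps:
    - [3.5,0.18,0,1,0,0,0]
    - [3.5,0.18,0,2,0,0,0]
    - [3.5,0.18,0,3,0,0,0]
    - [3.5,0.18,0,3.4,0,0,0]
    - [3.5,0.18,0,3.7,0,0,0]
    - [3.5,0.18,0,4,0,0,0]
    - [3.5,0.18,0,4.2,0,0,0]
    - [3.5,0.18,0,4.4,0,0,0]
    - [3.5,0.18,0,4.4,0,0,0]
    - [3.5,0.18,0,4.4,0,0,0]

```text
time_s: 41.25
eef_pos: [0.4546, 0.0314, 0.0481]
eef_rot: [3.139, -0.124, 0.0]
wrist_force: [0.9, -0.2, -0.5]
grip_width: 0.466
```

```bash
python3 go.py 454.5 31.5 47.5 -4.5;  python3 look.py t side 210 110 350 250 5
```

```text
t 41.25 pos [454.6  31.4  48.1] yaw -4.5 tilt [ 0.0003 -0.    ] q [-0.18  0.    2.15  0.    0.99 -0.1 ] grip 4.38 F [ 0.9 -0.2 -0.5]
shift cm [-0.01 -0.01  0.06] az -0.0 (alt 180.0 )
```

View pics/side_t.png

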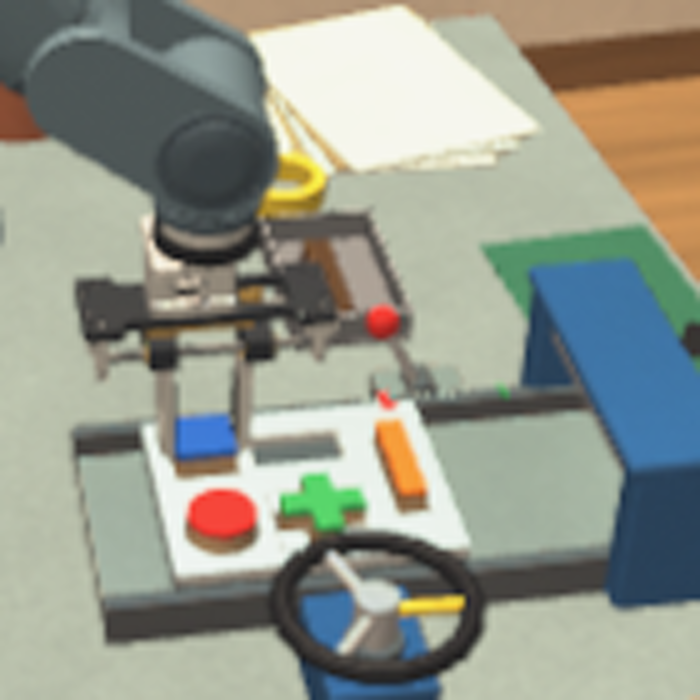

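Request:
carry_out:
  steps:
    - [6.4,0,0,0,0,0,0]
    - [6.4,0,0,0,0,0,0]
    - [6.4,0,0,0,0,0,0]
    - [6.4,0,0,-0.5,0,0,0]
    - [6.4,0,0,-2,0,0,0]
    - [6.4,0,0,-5,0,0,0]
    - [6.4,0,3,-9,0,0,0]
    - [6.4,0,7,-12,0,0,0]
    - [6.4,0,12,-13,0,0,0]
    - [6.4,0,17,-13,0,0,0]

```text
time_s: 42.3
eef_pos: [0.4423, -0.1393, 0.1813]
eef_rot: [3.136, -0.122, 0.009]
wrist_force: [1.2, -0.1, 0.1]
grip_width: 0.678
```

Request:
carry_out:
  steps:
    - [3.5,0,5,0,0,0,8]
    - [3.5,0,10,0,0,0,16]
    - [3.5,0,14,0,0,0,20]
    - [3.5,0,15,0,0,0,20]
    - [3.5,0,15,0,0,0,20]
    - [3.5,0,15,0,0,0,20]
    - [3.5,0,15,0,0,0,20]
    - [3.5,0,15,0,0,0,20]
    - [3.5,0,15,0,0,0,20]
    - [3.5,0,15,0,0,0,20]

```text
time_s: 43.3
eef_pos: [0.4295, -0.2861, 0.178]
eef_rot: [3.07, -0.666, 0.0]
wrist_force: [-0.2, -0.8, 0.3]
grip_width: 0.369
```

```bash
python3 look.py u top,side 110 90 350 250 3 210 110 350 250 5; python3 go.py 500 -200 150 0
python3 - <<'E'
from h import *
for n in ("top","side"):
  p=np.load(n+"_u.npz")["p"]
  u=up(cv2.GaussianBlur(p,(3,3),0));h=cv2.cvtColor(u,cv2.COLOR_RGB2HSV)
  for c,rg,ex in (("disc",[(0,6),(172,180)],(448,-51.9)),("bar",[(7,18)],(590.8,-21.4)),("cross",[(45,80)],(518.1,-55.8)),("square",[(105,125)],(454.7,31.5))):
    m=np.zeros(h.shape[:2],np.uint8)
    for a,b in rg: m|=cv2.inRange(h,(a,80,60),(b,255,255))
    for P in conts(m,n,.062):
      ce,A=cent(P)
      if abs(ce-ex).max()<25 and A>800: print(n,c,ce.round(1),ex,int(A),[np.round(x,1) for x in rect(P)])
E
```

```text
t 43.4 pos [ 429.4 -286.4  178. ] yaw -24.5 tilt [ 0. -0.] q [-0.81 -0.04  1.92 -0.    1.26 -0.38] grip 3.51 F [-0.9 -0.5  0.2]
shift cm [  2.84 -10.79   2.8 ] az -24.5 (alt 155.5 )
top disc [446.5 -51.5] (448, -51.9) 1999 [array([446.3, -51.7]), np.float32(50.9), np.float32(49.7), np.float32(1.0)]
top bar [588.8 -21.1] (590.8, -21.4) 1895 [array([588.7, -21.1]), np.float32(85.0), np.float32(23.9), np.float32(85.7)]
top cross [518.3 -56. ] (518.1, -55.8) 1607 [array([518.3, -56.2]), np.float32(48.4), np.float32(48.3), np.float32(130.4)]
top square [453.9  32. ] (454.7, 31.5) 1656 [array([454.,  32.]), np.float32(41.8), np.float32(41.6), np.float32(175.2)]
side disc [442.5 -56.8] (448, -51.9) 1655 [array([444.7, -55.6]), np.float32(50.8), np.float32(46.0), np.float32(58.1)]
side bar [5.82e+02 3.00e-01] (590.8, -21.4) 1259 [array([ 5.821e+02, -5.000e-01]), np.float32(51.8), np.float32(31.3), np.float32(160.3)]
```

View pics/top_u.png

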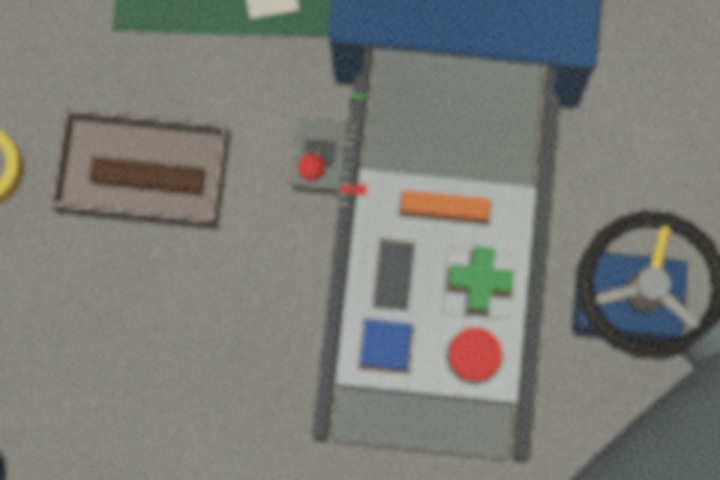

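View pics/side_u.png

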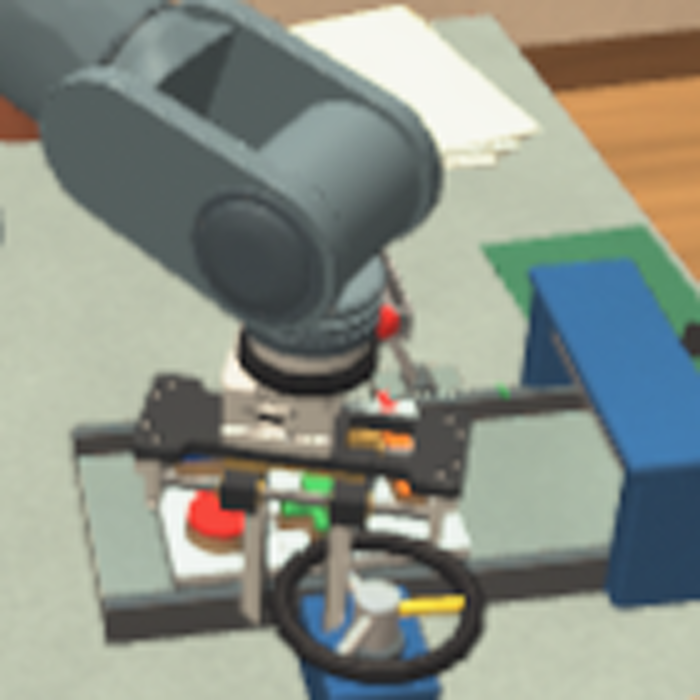

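Run:
```python
from h import *
d=np.load("top_u.npz")["d"];c=camera_params("top");Ki=np.linalg.inv(c["camera_matrix"])
def P(u,v):
    z=d[v,u];return c["R"].T@(Ki@np.array([u,v,1.])*z-c["t"])
for n,X in (("disc",(446,-51)),("bar-",(588,-50)),("bar0",(588.5,-21)),("bar+",(591,10)),("cross",(518,-56)),("square",(454,32)),("bed",(555,30)),("bedx",(485,-15))):
    u,v=proj("top",(X[0]/1e3,X[1]/1e3,.062)).round().astype(int)
    print(n,np.median([P(u+a,v+b)[2] for a in(-1,0,1) for b in(-1,0,1)]).round(4))
# wheel: yellow spoke & hub & rim center
p=np.load("top_u.npz")["p"]
for ce,a,pts in blobs(p,"yellow",(300,150,360,220)): print(ce,a,ray("top",*ce,.102))
for ce,a,pts in blobs(p,"red",(200,130,250,170)): print("red",ce,a,pts.min(0),pts.max(0))
# rim: dark pixels annulus: fit circle to outer contour
g=cv2.cvtColor(up(np.load("top0.npz")["p"]),cv2.COLOR_RGB2GRAY)
m=cv2.inRange(g,0,70);m[:,:300*4]=0;m[:,356*4:]=0;m[:155*4]=0;m[215*4:]=0
cs=sorted(cv2.findContours(m,cv2.RETR_CCOMP,cv2.CHAIN_APPROX_NONE)[0],key=cv2.contourArea)[-2:]
for k in cs:
    W=wc("top",k[:,0],.102,S)*1000
    A=np.c_[2*W,np.ones(len(W))];s=np.linalg.lstsq(A,(W**2).sum(1),rcond=None)[0];print("circle",s[:2].round(1),np.sqrt(s[2]+s[:2]@s[:2]).round(1))
```

```text
disc 0.0615
bar- 0.0616
bar0 0.0619
bar+ 0.0606
cross 0.0624
square 0.0614
bed 0.0426
bedx 0.0429
[329.97297297 171.10810811] 37 [ 0.54653289 -0.21892222  0.102     ]
red [213.47457627 145.06779661] 59 [210 141] [217 149]
red [227.7 152.8] 20 [224 152] [231 154]
circle [ 512.5 -212.3] 52.8
circle [ 507.7 -208. ] 69.0
```

Run:
```python
from h import *
print(ray("top",328,184.5,.110),ray("side",286,229.5,.110))
p=np.load("side0.npz")["p"];crop(p,255,200,325,280,9,"s_wh.png")
p=np.load("top_u.npz")["p"];crop(p,295,150,365,220,9,"t_wh.png")
```

```text
[ 0.50687964 -0.21147188  0.11      ] [ 0.5116425 -0.2146764  0.11     ]
```

View pics/t_wh.png

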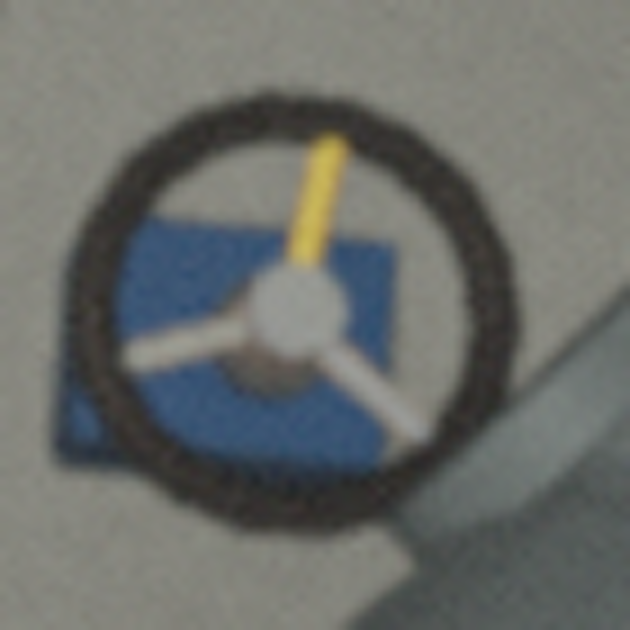

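View pics/s_wh.png

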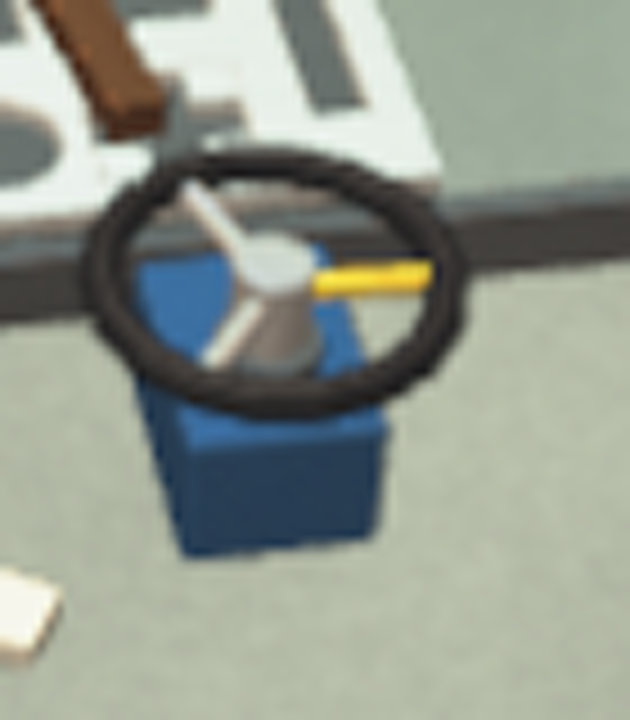

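```bash
python3 go.py 531.8 -185.8 150 -24.5
```

```text
t 43.4 pos [ 429.4 -286.4  178. ] yaw -24.5 tilt [ 0. -0.] q [-0.81 -0.04  1.92 -0.    1.26 -0.38] grip 3.51 F [-0.9 -0.5  0.2]
shift cm [  5.15 -13.4    2.8 ] az -0.0 (alt 180.0 )
```

Request:
carry_out:
  steps:
    - [0,1,-2.5,0.5,0,0,0]
    - [0,2.2,-5.8,1,0,0,0]
    - [0,3.5,-9,2,0,0,0]
    - [0,4.6,-12,2.5,0,0,0]
    - [0,5.15,-13.4,2.8,0,0,0]
    - [0,5.15,-13.4,2.8,0,0,0]
    - [0,5.15,-13.4,2.8,0,0,0]
    - [0,5.15,-13.4,2.8,0,0,0]
    - [0,5.15,-13.4,2.8,0,0,0]
    - [0,5.15,-13.4,2.8,0,0,0]

```text
time_s: 44.4
eef_pos: [0.5314, -0.1869, 0.1503]
eef_rot: [3.069, -0.669, 0.001]
wrist_force: [-0.7, 0.9, -0.1]
grip_width: 0.006
```

```bash
python3 go.py 531.8 -185.8 86 -24.5;  python3 look.py v side,top 250 170 340 270 7 270 130 370 230 6
```

```text
t 44.4 pos [ 531.4 -186.9  150.3] yaw -24.6 tilt [ 0.0003 -0.0003] q [-0.54  0.1   1.83 -0.    1.21 -0.11] grip 0.05 F [-0.7  0.9 -0.1]
shift cm [-0.02 -0.12  6.43] az -0.1 (alt 179.9 )
```

View pics/side_v.png

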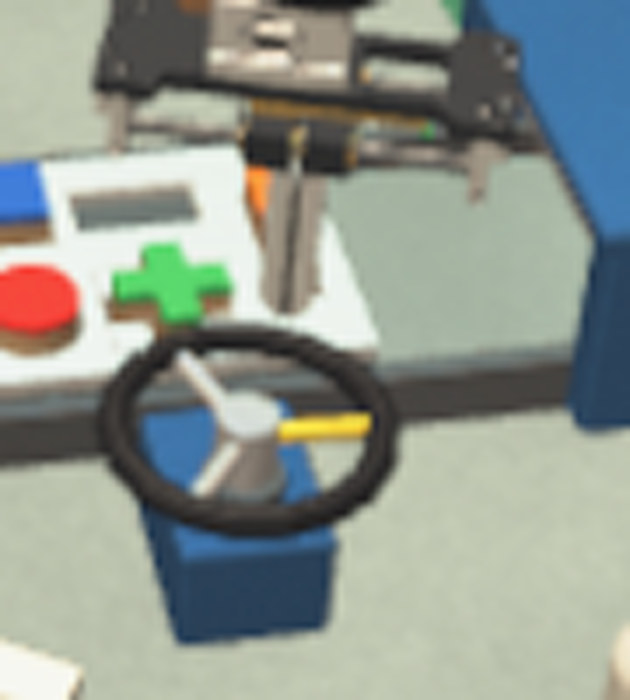

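Request:
carry_out:
  steps:
    - [0,0,-0.1,1,0,0,0]
    - [0,0,-0.1,2,0,0,0]
    - [0,0,-0.1,3,0,0,0]
    - [0,0,-0.1,4,0,0,0]
    - [0,0,-0.1,5,0,0,0]
    - [0,0,-0.1,6,0,0,0]
    - [0,0,-0.1,6.4,0,0,0]
    - [0,0,-0.1,6.4,0,0,0]
    - [0,0,-0.1,6.4,0,0,0]
    - [0,0,-0.1,6.4,0,0,0]

```text
time_s: 45.5
eef_pos: [0.5326, -0.1854, 0.0866]
eef_rot: [3.07, -0.667, 0.002]
wrist_force: [0.1, -0.2, -0.1]
grip_width: 0.004
```

```bash
cat > circ.py <<'E'
import sys
from h import *
# circ.py a0 a1 r : ten rows from wheel-angle a0 to a1 (world deg), shift cm in current tool axes
a0,a1,r=map(float,sys.argv[1:4]);H=np.array([509.5,-211.5])
s=manip.read_state();R=Ro.from_rotvec(s["eef_rot"]).as_matrix();c=s["eef_pos"]*1000
print((c).round(1),"now ang",np.degrees(np.arctan2(c[1]-H[1],c[0]-H[0])).round(1),"r",np.hypot(*(c[:2]-H)).round(1),"F",s["wrist_force"].round(1))
for a in np.radians(np.linspace(a0,a1,11))[1:]:
    t=np.array([*(H+r*np.array([np.cos(a),np.sin(a)])),86]);print((R.T@(t-c)/10).round(2)[:2].tolist(),end=" ")
E
python3 circ.py 49 -11 34;  python3 look.py w side 250 170 340 270 7
```

```text
[ 532.6 -185.4   86.6] now ang 48.4 r 34.8 F [ 0.1 -0.2 -0.1]
[0.28, 0.19] [0.6, 0.34] [0.9, 0.53] [1.18, 0.74] [1.44, 0.99] [1.67, 1.26] [1.88, 1.55] [2.05, 1.87] [2.18, 2.19] [2.28, 2.54]
```

View pics/side_w.png

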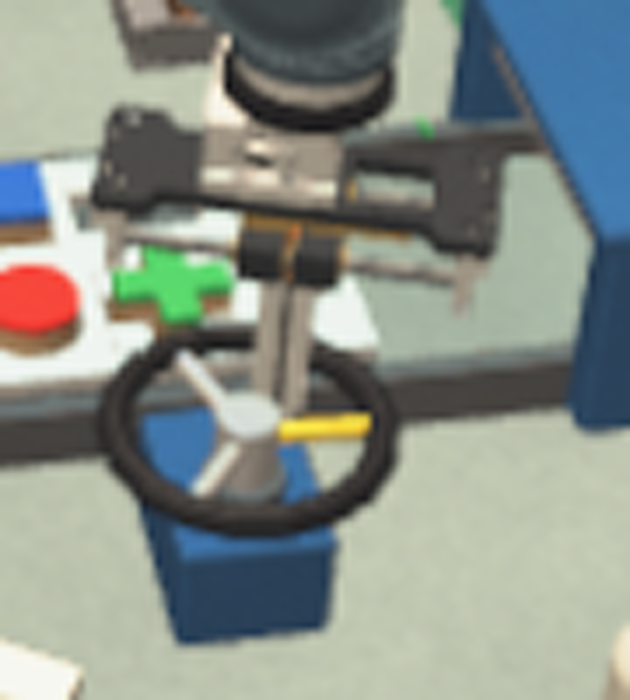

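Request:
carry_out:
  steps:
    - [0,0.28,0.19,0,0,0,0]
    - [0,0.6,0.34,0,0,0,0]
    - [0,0.9,0.53,0,0,0,0]
    - [0,1.18,0.74,0,0,0,0]
    - [0,1.44,0.99,0,0,0,0]
    - [0,1.67,1.26,0,0,0,0]
    - [0,1.88,1.55,0,0,0,0]
    - [0,2.05,1.87,0,0,0,0]
    - [0,2.18,2.19,0,0,0,0]
    - [0,2.28,2.54,0,0,0,0]

```text
time_s: 46.55
eef_pos: [0.542, -0.2159, 0.0853]
eef_rot: [-3.065, 0.668, 0.003]
wrist_force: [-0.8, 8.7, 0.7]
grip_width: 0.005
```

```bash
python3 circ.py -11 -91 34;  python3 look.py x side,top 200 130 340 270 5 270 130 370 230 6
python3 - <<'E'
from h import *
p=np.load("top_x.npz")["p"]
for ce,a,pts in blobs(p,"red",(200,100,250,170)): print("red",ce,a,pts.min(0),pts.max(0))
E
```

```text
[ 542.  -215.9   85.3] now ang -7.7 r 32.8 F [-0.8  8.7  0.7]
[0.24, 0.62] [0.26, 1.1] [0.2, 1.57] [0.09, 2.03] [-0.1, 2.46] [-0.34, 2.87] [-0.63, 3.25] [-0.97, 3.57] [-1.36, 3.85] [-1.78, 4.07] red [213.44827586 145.        ] 58 [210 141] [217 149]
red [227.66666667 150.04761905] 21 [224 149] [231 151]
```

View pics/side_x.png

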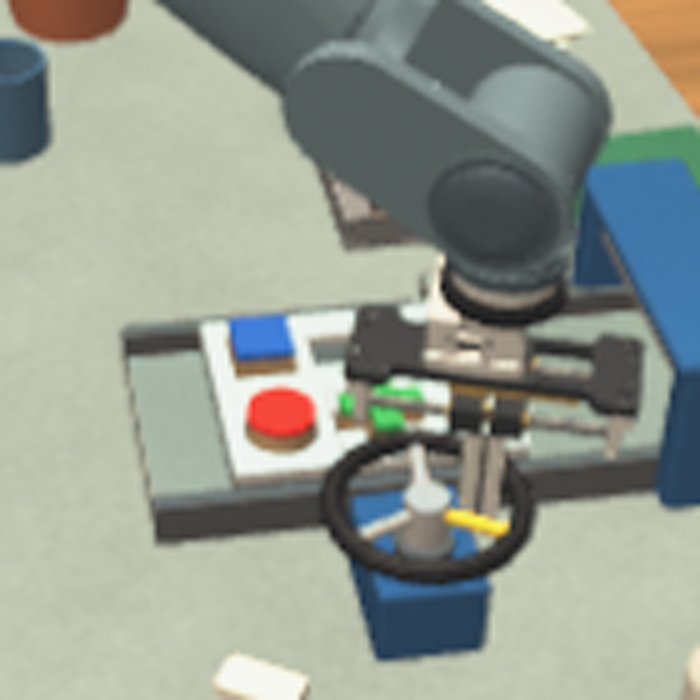

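Request:
carry_out:
  steps:
    - [0,0.2,0.5,0,0,0,0]
    - [0,0.26,1,0,0,0,0]
    - [0,0.2,1.5,0,0,0,0]
    - [0,0.09,2,0,0,0,0]
    - [0,-0.1,2.46,0,0,0,0]
    - [0,-0.34,2.87,0,0,0,0]
    - [0,-0.63,3.25,0,0,0,0]
    - [0,-0.97,3.57,0,0,0,0]
    - [0,-1.36,3.85,0,0,0,0]
    - [0,-1.78,4.07,0,0,0,0]

```text
time_s: 47.65
eef_pos: [0.5101, -0.2482, 0.0867]
eef_rot: [3.069, -0.668, 0.005]
wrist_force: [6.4, 1.7, -0.1]
grip_width: 0.005
```

```bash
python3 circ.py -91 -171 34;  python3 look.py y top 270 130 370 230 6
cat > red.py <<'E'
from h import *
import sys
p=np.load(f"top_{sys.argv[1]}.npz")["p"]
for ce,a,pts in blobs(p,"red",(200,90,250,170)): print("red",ce,a,pts.min(0),pts.max(0))
E
python3 red.py y
```

```text
[ 510.1 -248.2   86.7] now ang -89.0 r 36.7 F [ 6.4  1.7 -0.1]
[-0.67, -0.04] [-1.14, 0.05] [-1.61, 0.08] [-2.08, 0.05] [-2.55, -0.06] [-2.99, -0.22] [-3.41, -0.45] [-3.79, -0.73] [-4.13, -1.06] [-4.42, -1.44] red [213.47457627 145.06779661] 59 [210 141] [217 149]
red [228.5        144.09090909] 22 [225 143] [232 145]
```

Request:
carry_out:
  steps:
    - [0,-0.5,0,0,0,0,0]
    - [0,-1,0.05,0,0,0,0]
    - [0,-1.55,0.08,0,0,0,0]
    - [0,-2.08,0.05,0,0,0,0]
    - [0,-2.55,-0.06,0,0,0,0]
    - [0,-2.99,-0.22,0,0,0,0]
    - [0,-3.41,-0.45,0,0,0,0]
    - [0,-3.79,-0.73,0,0,0,0]
    - [0,-4.13,-1.06,0,0,0,0]
    - [0,-4.42,-1.44,0,0,0,0]

```text
time_s: 48.7
eef_pos: [0.4752, -0.217, 0.0866]
eef_rot: [3.068, -0.667, 0.002]
wrist_force: [1.3, -3.9, 0.6]
grip_width: 0.002
```

```bash
python3 circ.py -171 -251 34;  python3 look.py z top 200 80 370 230 4;python3 red.py z
```

```text
[ 475.2 -217.    86.6] now ang -170.9 r 34.8 F [ 1.3 -3.9  0.6]
[-0.17, -0.46] [-0.35, -0.9] [-0.46, -1.36] [-0.5, -1.83] [-0.48, -2.31] [-0.4, -2.77] [-0.25, -3.22] [-0.03, -3.65] [0.23, -4.04] [0.55, -4.39] red [229.33333333 137.95238095] 21 [226 137] [233 139]
red [213.47457627 145.06779661] 59 [210 141] [217 149]
```

View pics/top_z.png

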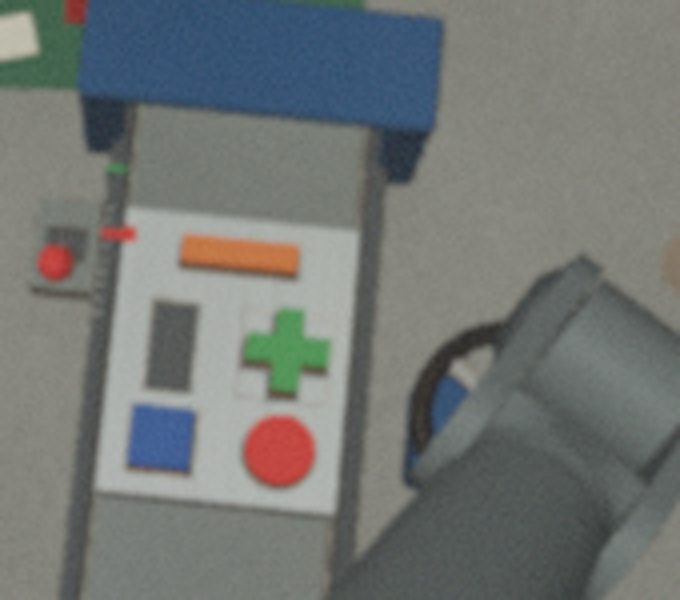

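Request:
carry_out:
  steps:
    - [0,-0.17,-0.46,0,0,0,0]
    - [0,-0.35,-0.9,0,0,0,0]
    - [0,-0.46,-1.36,0,0,0,0]
    - [0,-0.5,-1.83,0,0,0,0]
    - [0,-0.48,-2.31,0,0,0,0]
    - [0,-0.4,-2.77,0,0,0,0]
    - [0,-0.25,-3.22,0,0,0,0]
    - [0,-0.03,-3.65,0,0,0,0]
    - [0,0.23,-4.04,0,0,0,0]
    - [0,0.55,-4.39,0,0,0,0]

```text
time_s: 49.75
eef_pos: [0.4959, -0.1772, 0.0846]
eef_rot: [-3.07, 0.666, 0.011]
wrist_force: [-4.9, -2.4, 1.1]
grip_width: 0.002
```

```bash
python3 circ.py -251 -331 34;  python3 look.py aa top 200 80 370 230 4;python3 red.py aa
```

```text
[ 495.9 -177.2   84.6] now ang 111.6 r 36.9 F [-4.9 -2.4  1.1]
[0.69, -0.21] [1.09, -0.46] [1.53, -0.65] [1.98, -0.77] [2.45, -0.83] [2.93, -0.83] [3.4, -0.76] [3.85, -0.63] [4.28, -0.43] [4.68, -0.17] red [229.5        131.09090909] 22 [226 130] [233 132]
red [213.47457627 145.06779661] 59 [210 141] [217 149]
```

Request:
carry_out:
  steps:
    - [0,0.55,-0.2,0,0,0,0]
    - [0,1.05,-0.45,0,0,0,0]
    - [0,1.53,-0.65,0,0,0,0]
    - [0,1.98,-0.77,0,0,0,0]
    - [0,2.45,-0.83,0,0,0,0]
    - [0,2.93,-0.83,0,0,0,0]
    - [0,3.4,-0.76,0,0,0,0]
    - [0,3.85,-0.63,0,0,0,0]
    - [0,4.28,-0.43,0,0,0,0]
    - [0,4.68,-0.17,0,0,0,0]

```text
time_s: 50.8
eef_pos: [0.5389, -0.1932, 0.0836]
eef_rot: [-3.065, 0.666, 0.013]
wrist_force: [-2.7, 3.5, -0.7]
grip_width: 0.005
```

```bash
cat > rem.py <<'E'
from h import *
import sys
n=sys.argv[2] if len(sys.argv)>2 else "top"
p,d=capture(n);np.savez(f"{n}_{sys.argv[1]}.npz",p=p,d=d)
u=up(cv2.GaussianBlur(p,(3,3),0));h=cv2.cvtColor(u,cv2.COLOR_RGB2HSV).astype(int)
ex=np.array([np.cos(np.radians(-4.6)),np.sin(np.radians(-4.6))])
def c(m,lo,hi):
    for P in conts(m,n,.038,20):
        ce=cv2.moments((P*1000).astype(np.float32));A=ce['m00']
        q=np.array([ce['m10'],ce['m01']])/A if A else P.mean(0)*1000
        if lo[0]<q[0]<hi[0] and lo[1]<q[1]<hi[1]: yield q,abs(A)
gm=cv2.inRange(h.astype(np.uint8),(45,70,50),(85,255,255));rm=cv2.inRange(h.astype(np.uint8),(0,110,60),(8,255,255))|cv2.inRange(h.astype(np.uint8),(172,110,60),(180,255,255))
G=list(c(gm,(660,35),(740,95)));Rr=list(c(rm,(590,20),(740,92)))
print("green",G,"\nred",Rr)
for g,_ in G:
    for r,_ in Rr: print("pointer-mark along travel mm",((r-g)@ex).round(2))
E
python3 rem.py ab; python3 rem.py ab side; python3 circ.py -331 -351 34
```

```text
green [(array([705.30902026,  65.54779129]), 21.97204735223204)] 
red [(array([695.06647365,  61.01998389]), 168.22218313696794)]
pointer-mark along travel mm -9.85
green [] 
red [(array([697.18554786,  65.36164389]), 68.22791168000549)]
[ 540.1 -194.3   84.2] now ang 29.4 r 35.1 F [-1.2  2.5 -2.2]
[0.05, 0.17] [0.14, 0.25] [0.23, 0.33] [0.31, 0.41] [0.4, 0.49] [0.48, 0.58] [0.56, 0.67] [0.63, 0.76] [0.7, 0.86] [0.77, 0.96]
```

```bash
python3 circ.py 29.4 0 34
```

```text
[ 540.1 -194.3   84.2] now ang 29.4 r 35.1 F [-1.2  2.5 -2.2]
[0.07, 0.19] [0.21, 0.31] [0.33, 0.43] [0.45, 0.55] [0.57, 0.68] [0.67, 0.82] [0.77, 0.96] [0.87, 1.11] [0.95, 1.27] [1.03, 1.42]
```

Request:
carry_out:
  steps:
    - [0,0.1,0.17,0,0,0,0]
    - [0,0.24,0.33,0,0,0,0]
    - [0,0.37,0.47,0,0,0,0]
    - [0,0.5,0.6,0,0,0,0]
    - [0,0.65,0.78,0,0,0,0]
    - [0,0.77,0.96,0,0,0,0]
    - [0,0.87,1.11,0,0,0,0]
    - [0,0.95,1.27,0,0,0,0]
    - [0,1.03,1.42,0,0,0,0]
    - [0,1.03,1.42,0,0,0,0]

```text
time_s: 51.9
eef_pos: [0.5453, -0.2134, 0.0862]
eef_rot: [-3.069, 0.668, -0.001]
wrist_force: [-1.6, 4.1, 1.8]
grip_width: 0.009
```

```bash
python3 rem.py ac; python3 circ.py 0 -12 34
python3 - <<'E'
from h import *
crop(np.load("top_ac.npz")["p"],210,105,250,145,12,"top_ac.png")
E
```

```text
green [] 
red [(array([701.93537843,  60.47305571]), 169.86560188035946)]
[ 545.3 -213.4   86.2] now ang -3.0 r 35.8 F [-0.8  4.9  1.4]
[-0.21, -0.03] [-0.18, 0.04] [-0.16, 0.1] [-0.13, 0.17] [-0.11, 0.24] [-0.09, 0.3] [-0.07, 0.37] [-0.05, 0.44] [-0.03, 0.51] [-0.01, 0.58]
```

View pics/top_ac.png

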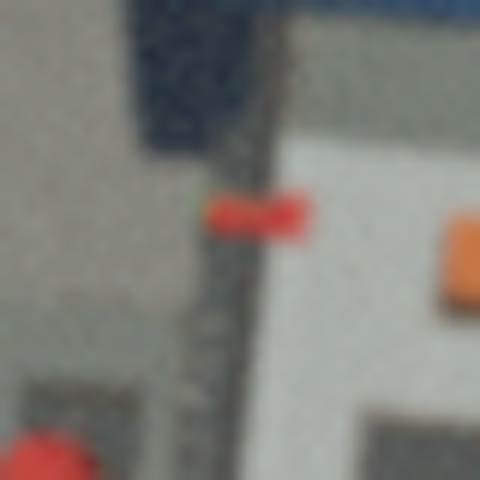

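```bash
python3 - <<'E'
import re
src=open("rem.py").read().replace('p,d=capture(n);np.savez(f"{n}_{sys.argv[1]}.npz",p=p,d=d)','p=np.load(f"{n}_{sys.argv[1]}.npz")["p"]')
open("rem2.py","w").write(src)
E
for t in u x y z aa ab; do python3 rem2.py $t|tail -3; done; python3 circ.py -3 -14 35.5
```

```text
green [(array([704.3463137 ,  65.52268353]), 37.36544003686868)] 
red [(array([609.69744863,  67.53699639]), 157.1232147339033)]
pointer-mark along travel mm -94.51
green [(array([704.3279479 ,  65.87605247]), 41.6428737223614)] 
red [(array([616.83921544,  67.10195328]), 169.1502855735598)]
pointer-mark along travel mm -87.31
green [(array([704.2702239 ,  65.60862233]), 39.36065027571749)] 
red [(array([634.95536285,  65.64501014]), 168.01196193275973)]
pointer-mark along travel mm -69.09
green [(array([704.43889453,  65.71203812]), 35.36995948094409)] 
red [(array([654.37643332,  63.65486861]), 161.35704646073282)]
pointer-mark along travel mm -49.74
green [(array([704.25175607,  65.84391246]), 39.930310743744485)] 
red [(array([674.95000745,  62.81101453]), 167.87862000532914)]
pointer-mark along travel mm -28.96
green [(array([705.30902026,  65.54779129]), 21.97204735223204)] 
red [(array([695.06647365,  61.01998389]), 168.22218313696794)]
pointer-mark along travel mm -9.85
[ 545.3 -213.4   86.2] now ang -3.0 r 35.8 F [-0.8  4.9  1.4]
[-0.01, 0.08] [0.02, 0.14] [0.04, 0.21] [0.06, 0.27] [0.08, 0.34] [0.1, 0.4] [0.11, 0.47] [0.13, 0.53] [0.14, 0.6] [0.16, 0.67]
```

Request:
carry_out:
  steps:
    - [0,0,0.06,0,0,0,0]
    - [0,0.02,0.12,0,0,0,0]
    - [0,0.03,0.18,0,0,0,0]
    - [0,0.05,0.24,0,0,0,0]
    - [0,0.07,0.3,0,0,0,0]
    - [0,0.09,0.36,0,0,0,0]
    - [0,0.11,0.44,0,0,0,0]
    - [0,0.12,0.49,0,0,0,0]
    - [0,0.12,0.49,0,0,0,0]
    - [0,0.12,0.49,0,0,0,0]

```text
time_s: 52.95
eef_pos: [0.5444, -0.2182, 0.0861]
eef_rot: [-3.07, 0.667, -0.001]
wrist_force: [0.3, 4.9, 0.1]
grip_width: 0.006
```

```bash
python3 rem.py ad; python3 circ.py -12 10 35.5; python3 rem.py ad side
python3 - <<'E'
from h import *
crop(np.load("top_ad.npz")["p"],210,105,250,145,12,"top_ad.png")
crop(np.load("side_ad.npz")["p"],270,160,340,220,10,"side_ad.png")
E
```

```text
green [] 
red [(array([704.62658244,  60.21467594]), 165.49943061801605)]
[ 544.3 -218.2   86.1] now ang -10.9 r 35.5 F [0.  5.7 0. ]
[-0.01, -0.07] [-0.05, -0.2] [-0.09, -0.33] [-0.14, -0.45] [-0.19, -0.58] [-0.25, -0.7] [-0.31, -0.83] [-0.38, -0.95] [-0.45, -1.06] [-0.52, -1.18] green [] 
red []
```

View pics/top_ad.png

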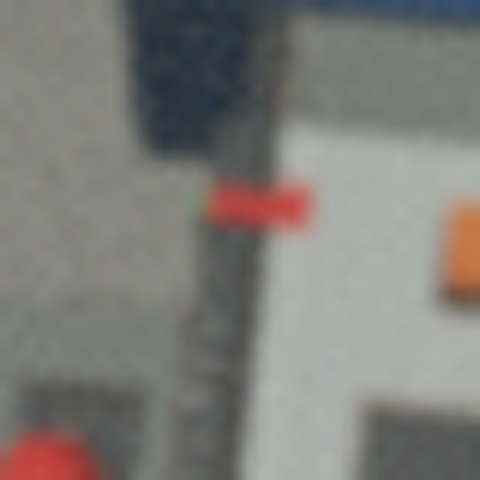

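View pics/side_ad.png

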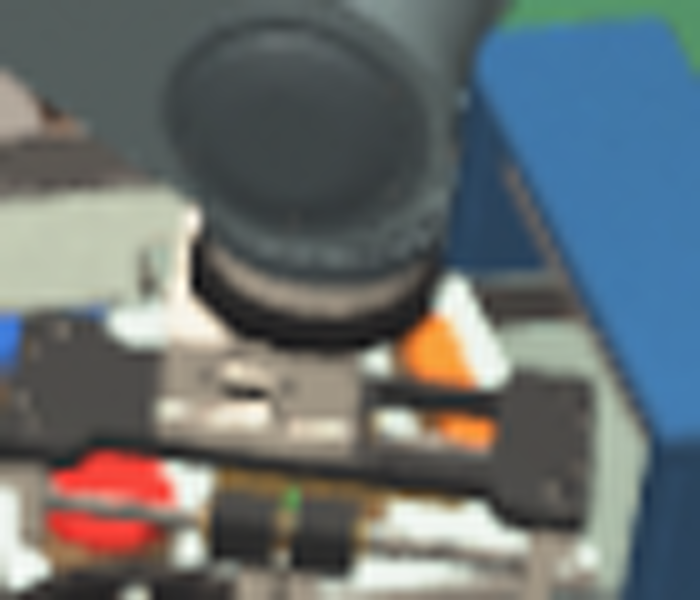

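Request:
carry_out:
  steps:
    - [0,-0.03,-0.15,0,0,0,0]
    - [0,-0.1,-0.4,0,0,0,0]
    - [0,-0.2,-0.6,0,0,0,0]
    - [0,-0.25,-0.7,0,0,0,0]
    - [0,-0.25,-0.7,-0.5,0,0,0]
    - [0,-0.25,-0.7,-2,0,0,0]
    - [0,-0.25,-0.7,-4,0,0,0]
    - [0,-0.25,-0.7,-7,0,0,0]
    - [0,-0.25,-0.7,-9,0,0,0]
    - [0,-0.25,-0.7,-9,0,0,0]

```text
time_s: 54.05
eef_pos: [0.547, -0.2124, 0.181]
eef_rot: [3.067, -0.667, 0.013]
wrist_force: [0.6, -0.7, 0.7]
grip_width: 0.007
```

```bash
python3 rem.py ae
python3 - <<'E'
from h import *
p,d=capture("side");np.savez("side_ae.npz",p=p,d=d)
crop(p,230,130,340,230,6,"side_ae.png")
t=[b for b in blobs(np.load("top_ae.npz")["p"],"red",(200,130,222,160))]
s=[b for b in blobs(np.load("side0.npz")["p"],"red",(275,160,300,185))]
print([(b[0],b[1]) for b in t],[(b[0],b[1]) for b in s]);print(tri(t[0][0],s[0][0]))
pt=proj("top",tri(t[0][0],s[0][0]));print(pt)
E
python3 go.py 595 105 175 -94.5
```

```text
green [] 
red [(array([704.65486187,  60.01394007]), 165.50313776289113)]
[(array([213.47457627, 145.06779661]), np.int32(59))] [(array([286., 174.]), np.int32(37))]
[0.61563747 0.10504561 0.08989176]
[213.47297056 145.07747951]
t 54.15 pos [ 544.9 -211.1  176.6] yaw -24.5 tilt [ 0.001  -0.0008] q [-0.56  0.12  1.76 -0.    1.27 -0.14] grip 0.06 F [-0.2 -0.1 -1.7]
shift cm [ -8.57 -30.84   0.14] az 70.0 (alt -110.0 )
```

View pics/side_ae.png

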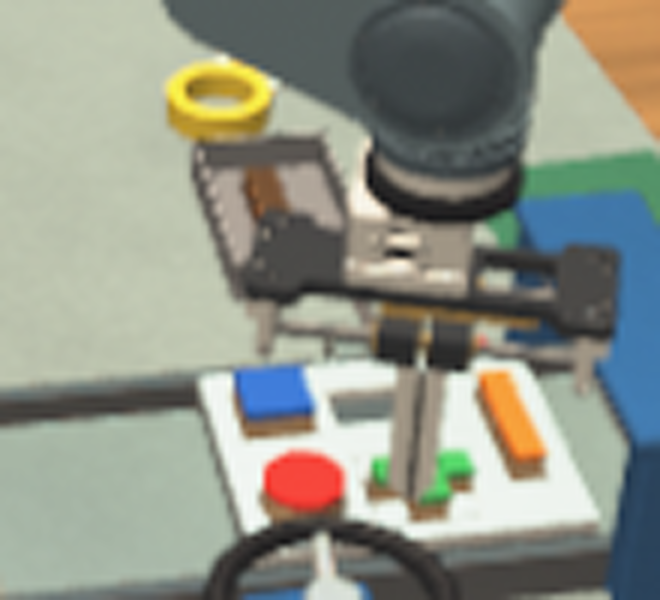

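Request:
carry_out:
  steps:
    - [0,-1,-3,0,0,0,7]
    - [0,-2,-7,0,0,0,14]
    - [0,-3.5,-11.5,0,0,0,21]
    - [0,-5,-16,0,0,0,28]
    - [0,-6.2,-20.5,0,0,0,35]
    - [0,-7.5,-25,0,0,0,42]
    - [0,-8.7,-28.5,0,0,0,50]
    - [0,-9.4,-30.3,0,0,0,58]
    - [0,-9.4,-30.4,0,0,0,66]
    - [0,-9.4,-30.4,0,0,0,70]

```text
time_s: 55.15
eef_pos: [0.5842, 0.1056, 0.1739]
eef_rot: [2.127, -2.308, -0.004]
wrist_force: [0.1, 0.6, 0.2]
grip_width: 0.005
```

Request:
carry_out:
  steps:
    - [0,0,0,0,0,0,0]
    - [0,0,0,0,0,0,0]
    - [0,0,0,0,0,0,0]
    - [0,0,0,0,0,0,0]
    - [0,0,0,0,0,0,0]
    - [0,0,0,0,0,0,0]
    - [0,0,0,0,0,0,0]
    - [0,0,0,0,0,0,0]
    - [0,0,0,0,0,0,0]
    - [0,0,0,0,0,0,0]

```text
time_s: 56.15
eef_pos: [0.5854, 0.1047, 0.1759]
eef_rot: [2.132, -2.307, 0.0]
wrist_force: [0.5, 0.4, -0.0]
grip_width: 0.007
```

```bash
python3 go.py 585 106 75 -94.5;python3 look.py af side 230 110 340 210 6
```

```text
t 56.15 pos [585.4 104.7 175.9] yaw -94.5 tilt [-0. -0.] q [-0.01  0.15  1.73 -0.    1.27  1.64] grip 0.07 F [ 0.5  0.4 -0. ]
shift cm [-0.13  0.05 10.09] az -0.0 (alt 180.0 )
```

View pics/side_af.png

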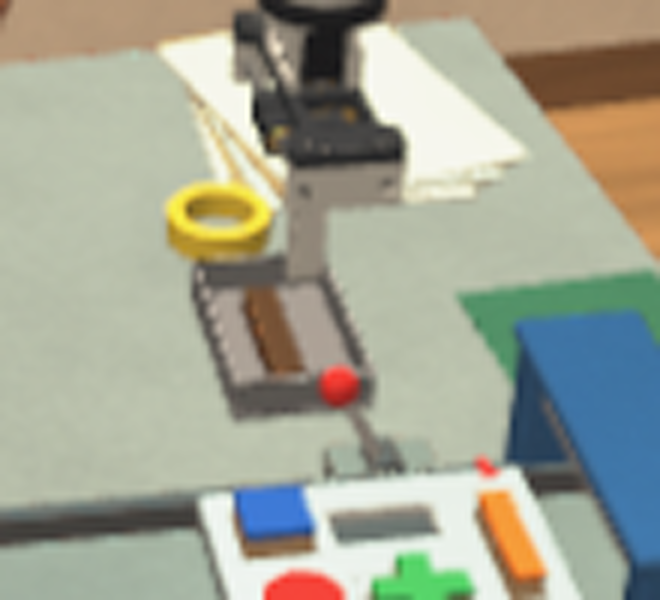

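Request:
carry_out:
  steps:
    - [0,-0.1,0,2,0,0,0]
    - [0,-0.1,0,4,0,0,0]
    - [0,-0.1,0,6,0,0,0]
    - [0,-0.1,0,8,0,0,0]
    - [0,-0.1,0,9.5,0,0,0]
    - [0,-0.1,0,10.1,0,0,0]
    - [0,-0.1,0,10.1,0,0,0]
    - [0,-0.1,0,10.1,0,0,0]
    - [0,-0.1,0,10.1,0,0,0]
    - [0,-0.1,0,10.1,0,0,0]

```text
time_s: 57.2
eef_pos: [0.5862, 0.1057, 0.076]
eef_rot: [-2.131, 2.307, -0.002]
wrist_force: [0.1, 0.4, 0.0]
grip_width: 0.007
```

Request:
carry_out:
  steps:
    - [0,0,-1,0,0,0,0]
    - [0,0,-2,0,0,0,0]
    - [0,0,-3,0,0,0,0]
    - [0,0,-4,0,0,0,0]
    - [0,0,-5,0,0,0,0]
    - [0,0,-5.7,0,0,0,0]
    - [0,0,-6.3,0,0,0,0]
    - [0,0,-6.8,0,0,0,0]
    - [0,0,-7.2,0,0,0,0]
    - [0,0,-7.5,0,0,0,0]

```text
time_s: 58.2
eef_pos: [0.6603, 0.0997, 0.0747]
eef_rot: [2.132, -2.307, -0.001]
wrist_force: [-1.5, 1.6, -0.5]
grip_width: 0.005
```

```bash
python3 go.py 670 99 75 -94.5;python3 look.py ag side,top 230 110 340 210 6 190 80 260 160 8
```

```text
t 58.2 pos [660.3  99.7  74.7] yaw -94.5 tilt [-0.0006 -0.    ] q [-0.02  0.42  1.59 -0.    1.13  1.63] grip 0.05 F [-1.5  1.6 -0.5]
shift cm [-0.01 -0.97 -0.03] az -0.0 (alt 180.0 )
```

View pics/side_ag.png

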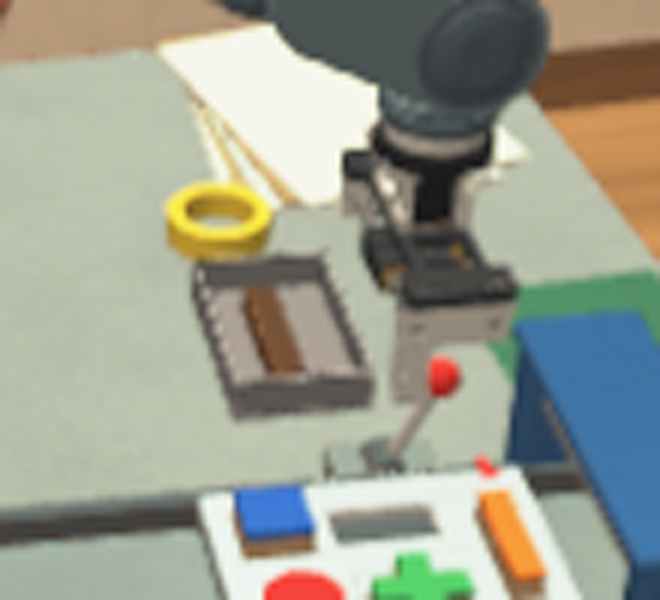

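Request:
carry_out:
  steps:
    - [0,0,-0.2,0,0,0,0]
    - [0,0,-0.4,0,0,0,0]
    - [0,0,-0.6,0,0,0,0]
    - [0,0,-0.7,0,0,0,0]
    - [0,0,-0.8,0,0,0,0]
    - [0,0,-0.9,0,0,0,0]
    - [0,0,-1,0,0,0,0]
    - [0,0,-1,0,0,0,0]
    - [0,0,-1,0,0,0,0]
    - [0,0,-1,0,0,0,0]

```text
time_s: 59.3
eef_pos: [0.6638, 0.0996, 0.0746]
eef_rot: [2.125, -2.297, -0.019]
wrist_force: [-23.2, 0.2, 15.0]
grip_width: 0.006
```

```bash
python3 go.py 675 99 75 -94.5;python3 look.py ah side 230 110 340 210 6
python3 - <<'E'
from h import *
for t in("ag","ah"):
    for b in blobs(np.load(f"side_{t}.npz")["p"],"red",(290,160,320,185)): print(t,b[0],b[1])
P=np.array([651.5,101.5,22])
for th in(-.5,0,.3,.4,.45,.5):
    X=P+75*np.array([np.sin(th)*.997,-np.sin(th)*.08,np.cos(th)]);print(th,X.round(0),proj("side",X/1e3).round(1))
E
```

```text
t 59.3 pos [663.8  99.6  74.6] yaw -94.5 tilt [-0.0176 -0.    ] q [-0.02  0.44  1.57 -0.    1.15  1.63] grip 0.05 F [-23.2   0.2  15. ]
shift cm [-0.03 -1.12 -0.06] az 0.0 (alt -180.0 )
ag [303.25925926 172.33333333] 27
ah [304.08 172.6 ] 25
-0.5 [616. 104.  88.] [286.  174.5]
0 [652. 102.  97.] [295.3 171.8]
0.3 [674. 100.  94.] [300.8 172.1]
0.4 [681.  99.  91.] [302.5 172.5]
0.45 [684.  99.  90.] [303.3 172.7]
0.5 [687.  99.  88.] [304.1 173. ]
```

View pics/side_ah.png

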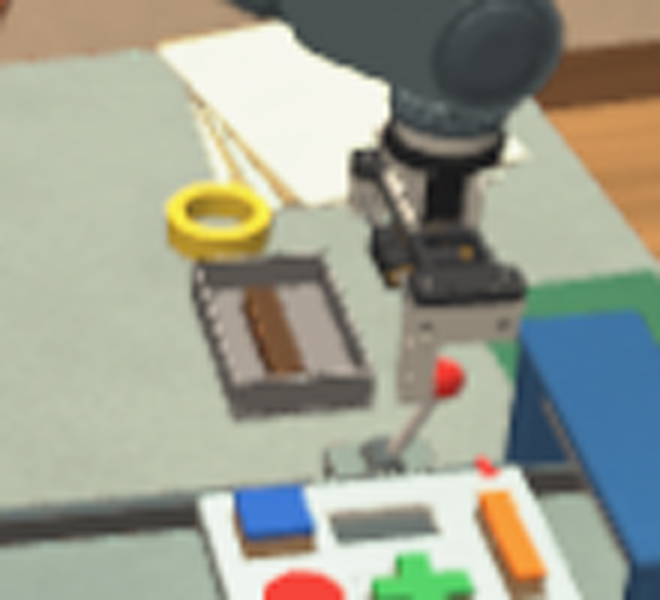

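Request:
carry_out:
  steps:
    - [0,0,-0.3,0,0,0,0]
    - [0,0,0.5,0,0,0,0]
    - [0,0,2,0,0,0,0]
    - [0,0,4,0,0,0,0]
    - [0,0,6,-0.5,0,0,0]
    - [0,0,7,-3,0,0,0]
    - [0,0,8,-7,0,0,0]
    - [0,0,8,-11,0,0,0]
    - [0,0,8,-13,0,0,0]
    - [0,0,8,-13,0,0,0]

```text
time_s: 60.35
eef_pos: [0.5933, 0.1053, 0.2099]
eef_rot: [-2.127, 2.302, -0.01]
wrist_force: [-0.9, -0.6, 1.4]
grip_width: 0.006
```

Request:
carry_out:
  steps:
    - [0,-3,3,0,0,0,0]
    - [0,-7,6,0,0,0,0]
    - [0,-11,8,0,0,0,0]
    - [0,-15,10,0,0,0,0]
    - [0,-19,10,0,0,0,0]
    - [0,-22,10,0,0,0,0]
    - [0,-24,10,0,0,0,0]
    - [0,-24,10,0,0,0,0]
    - [0,-24,10,0,0,0,0]
    - [0,-24,10,0,0,0,0]

```text
time_s: 61.35
eef_pos: [0.5096, 0.3513, 0.2041]
eef_rot: [2.13, -2.308, -0.0]
wrist_force: [0.5, 0.3, 0.9]
grip_width: 0.002
```

```bash
python3 rem.py ai; python3 look.py aj side,top 180 110 340 250 5 60 70 350 250 2; python3 go.py 400 300 200 -94
python3 - <<'E'
from h import *
p=np.load("top_ai.npz")["p"];d=np.load("top_ai.npz")["d"];crop(p,110,80,350,250,3,"top_ai.png")
c=camera_params("top");Ki=np.linalg.inv(c["camera_matrix"])
t=blobs(p,"red",(200,110,224,160));s=blobs(np.load("side_aj.npz")["p"],"red",(295,160,320,185))
print([(b[0],b[1]) for b in t],[(b[0],b[1]) for b in s]);print("tip",tri(t[0][0],s[0][0]))
u=up(cv2.GaussianBlur(p,(3,3),0));h=cv2.cvtColor(u,cv2.COLOR_RGB2HSV)
for nm,rg,lo in (("disc",[(0,6),(172,180)],100),("bar",[(7,18)],100),("cross",[(45,80)],70),("square",[(105,125)],100)):
    m=np.zeros(h.shape[:2],np.uint8)
    for a,b in rg: m|=cv2.inRange(h,(a,lo,60),(b,255,255))
    for P in conts(m,"top",.062):
      ce,A=cent(P)
      if 500<ce[0]<720 and -120<ce[1]<80 and 1200<A<3500:
        q=proj("top",(*(ce/1e3),.062)).round().astype(int)
        zz=[(c["R"].T@(Ki@np.array([q[0]+a,q[1]+b,1.])*d[q[1]+b,q[0]+a]-c["t"]))[2] for a in(-1,0,1) for b in(-1,0,1)]
        print(nm,ce.round(1),int(A),"z",np.median(zz).round(4),[np.round(x,1) for x in rect(P)])
E
```

```text
green [] 
red [(array([704.65394257,  60.03662122]), 170.6392021861393)]
t 61.5 pos [509.9 351.5 204.9] yaw -94.6 tilt [-0.0001 -0.0001] q [ 0.42  0.18  1.64 -0.    1.33  2.07] grip 0.06 F [-0.2  0.  -0.3]
shift cm [ 6.01 10.54  0.49] az -0.6 (alt 179.4 )
[(array([216.43137255, 121.52941176]), np.int32(51))] [(array([303.5, 172.5]), np.int32(32))]
tip [0.68498894 0.09924513 0.0901168 ]
disc [540.5 -59. ] 1900 z 0.062 [array([540.8, -59.1]), np.float32(50.4), np.float32(48.4), np.float32(162.6)]
bar [682.8 -28.6] 1763 z 0.0606 [array([682.8, -28.6]), np.float32(83.1), np.float32(22.8), np.float32(85.4)]
cross [612.7 -63.5] 1792 z 0.0614 [array([612.7, -63.6]), np.float32(50.6), np.float32(49.9), np.float32(130.7)]
square [548.1  24.4] 1531 z 0.0624 [array([548.2,  24.4]), np.float32(40.6), np.float32(40.0), np.float32(175.1)]
```

View pics/top_ai.png

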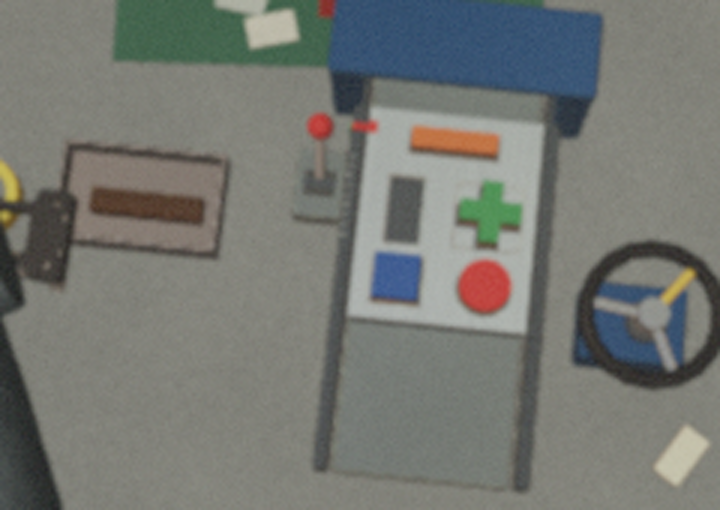

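View pics/side_aj.png

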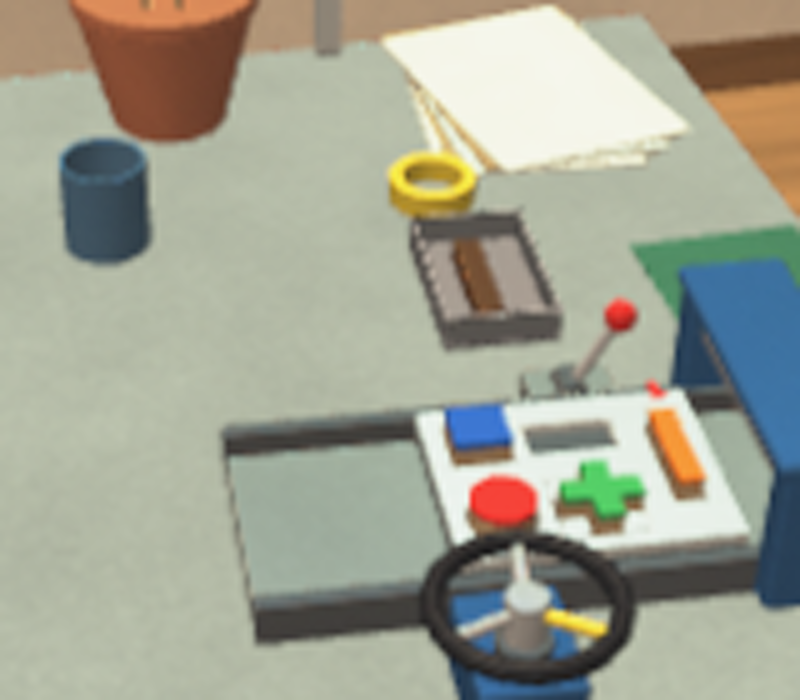

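```bash
python3 -c "
from plant import job
print(job.sign_off())"
```

```text
the job is handed in; nothing more can be done
None
```

The press is set up and the job is handed in, at about 61.5 s on the clock. No verdict came back. I put the offcut in the tray and seated the four dies present (disc, bar, cross and square; there was no oblong). Then I wound the wheel clockwise by pushing a spoke with closed fingers rather than pinching the rim, and threw the lever last.

What the last checks showed:
- **Dies:** tops are at 61–62 mm by depth, against 62 mm when seated, so they are level. Before winding, the disc and bar read 1.5–2 mm short of their pocket centres, within the 6 mm limit. I did not measure the die-to-pocket offsets again after winding.
- **Pointer:** about 0.7 mm past the green line. The pointer now covers the line, so I compared against its earlier measured position. I could not confirm it from the side view, because the arm hid the pointer when I looked for it there.
- **Lever:** about 0.96 rad by triangulating its ball before and after. It met its stop at about 23 N.
- **Offcut and bystanders:** the offcut lies flat in the tray. The arm touched none of the bystanders; I only checked by eye that the tape, mug and eraser had not moved. The glue, tin and paintbrush were outside my last cropped views.
- **Robot:** the arm is clear of everything.

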